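# Load the sampling swabs into their filter vials

### The job

Lift the dust cover off the vial rack and set it down upright on the blue mat. Then put every swab from the white stand into the vial whose mouth has its colour, pushing it on through the first resistance, without forcing it, until you feel the hard stop at the bottom. When all of them are home, put the cover back on the rack so that it sits level on the ledge, and do not knock over the jars.

Things in the scene. Friction and masses are not known exactly. Their poses are not given: they have to be found in the camera images.
- rack: fixed vial rack, 96 x 222 mm; origin at the centre of its underside on the bench. An aluminium ledge at z = 40 mm carries the dust cover; inside it a white rim 60 x 188 mm rises to z = 60 mm and locates the cover (8 mm play in x and y). Four vials in a row along its y at -66, -22, 22, 66 mm; which colour is where varies.
- cover: loose off-white dust cover, open-bottomed box 84 x 212 x 108 mm (walls 4 mm, 0.55 kg) with a steel foot rim 116 x 244 x 8 mm; orange bar handle on top 14 (x) x 90 (y) x 36 mm. Origin at the centre of its open underside; handle from z = 108 to 144 mm. On the rack, where it starts (y along the rack's y), its origin is 40 mm above the rack's and it clears swabs that are home by 8 mm.
- mat: light blue clean mat fixed flat on the bench, 150 x 270 x 4 mm, longer along its y; origin at the centre of its underside
- stand: fixed white swab stand, block 56 x 188 x 62 mm with four wells 13 mm square, 52 mm deep, in a row along its y at y = -66, -22, 22, 66 mm; origin at the centre of its underside. Swabs stand upright in three or all four of the wells, in any order.
- swab_red: loose swab with a red handle, 110 mm long, 25 g; origin at the middle of the tip (its lower end), z up along it. A round white rod of 10 mm diameter up to z = 62 mm, then a square handle 14 x 14 mm up to z = 110 mm. None if it is absent in this run.
- vial_red: vial fixed upright in the rack, white tube 26 mm wide, flared red mouth 38 mm; 75 mm tall, origin at the centre of its underside, 8 mm above the bench. Bore 14 mm; funnel 26 mm to bore over the top 15 mm. A filter insert inside slides down under 5 to 7 N and stays: its top starts unseen 32 to 40 mm above the origin, hard stop at 18 mm.
- swab_yellow: loose swab with a yellow handle, 110 mm long, 25 g; origin at the middle of the tip (its lower end), z up along it. A round white rod of 10 mm diameter up to z = 62 mm, then a square handle 14 x 14 mm up to z = 110 mm. None if it is absent in this run.
- vial_yellow: vial fixed upright in the rack, white tube 26 mm wide, flared yellow mouth 38 mm; 75 mm tall, origin at the centre of its underside, 8 mm above the bench. Bore 14 mm; funnel 26 mm to bore over the top 15 mm. A filter insert inside slides down under 5 to 7 N and stays: its top starts unseen 32 to 40 mm above the origin, hard stop at 18 mm.
- swab_green: loose swab with a green handle, 110 mm long, 25 g; origin at the middle of the tip (its lower end), z up along it. A round white rod of 10 mm diameter up to z = 62 mm, then a square handle 14 x 14 mm up to z = 110 mm. None if it is absent in this run.
- vial_green: vial fixed upright in the rack, white tube 26 mm wide, flared green mouth 38 mm; 75 mm tall, origin at the centre of its underside, 8 mm above the bench. Bore 14 mm; funnel 26 mm to bore over the top 15 mm. A filter insert inside slides down under 5 to 7 N and stays: its top starts unseen 32 to 40 mm above the origin, hard stop at 18 mm.
- swab_blue: loose swab with a blue handle, 110 mm long, 25 g; origin at the middle of the tip (its lower end), z up along it. A round white rod of 10 mm diameter up to z = 62 mm, then a square handle 14 x 14 mm up to z = 110 mm. None if it is absent in this run.
- vial_blue: vial fixed upright in the rack, white tube 26 mm wide, flared blue mouth 38 mm; 75 mm tall, origin at the centre of its underside, 8 mm above the bench. Bore 14 mm; funnel 26 mm to bore over the top 15 mm. A filter insert inside slides down under 5 to 7 N and stays: its top starts unseen 32 to 40 mm above the origin, hard stop at 18 mm.
- jar_a: bystander: loose off-white jar with steel lid, 54 mm diameter, 105 mm tall, origin at the centre of its underside
- jar_b: bystander: loose off-white jar with steel lid, 54 mm diameter, 105 mm tall, origin at the centre of its underside
Mind the look-alikes: they are no part of the job. Of the things shaped like the swab_yellow, the yellow one is meant.

How it is judged:
On the way, in this order (a step that is already met when the one before it is completed fails the run):
1. the dust cover stands upright on the blue mat, released (horizontal distance between cover and mat below 0.06 m and z of cover in the frame of mat below 0.01 m and angle between cover's own z axis and vertical below 0.05 rad and linear speed of cover below 0.02 m/s and contact force between cover and the fingers below 0.1 N), for 0.2 s.
2. every swab present is pushed home to the hard stop in the vial of its colour (horizontal distance between swab_red and vial_red below 0.006 m and z of swab_red in the frame of vial_red below 0.021 m and angle between each of swab_red, swab_yellow, swab_green, swab_blue's own z axis and vertical below 0.12 rad and linear speed of each of swab_red, swab_yellow, swab_green, swab_blue below 0.03 m/s and horizontal distance between swab_yellow and vial_yellow below 0.006 m and z of swab_yellow in the frame of vial_yellow below 0.021 m and horizontal distance between swab_green and vial_green below 0.006 m and z of swab_green in the frame of vial_green below 0.021 m and horizontal distance between swab_blue and vial_blue below 0.006 m and z of swab_blue in the frame of vial_blue below 0.021 m), for 0.2 s.
At the end, for the whole second after the job is handed in: every swab present is upright in the vial of its colour, tip within 3 mm of the hard stop and 6 mm of the axis, tilt under 0.12 rad; the cover is level on the ledge (origin 34-44 mm above the rack's, within 14 mm of its centre, tilt under 0.04 rad), released, at rest (all of step 2 and horizontal distance between cover and rack below 0.014 m and z of cover in the frame of rack between 0.034 and 0.044 m and angle between cover's own z axis and vertical below 0.04 rad and linear speed of cover below 0.02 m/s and contact force between cover and the fingers below 0.1 N); the robot touches nothing.
It fails at once if a swab is forced: pressed on its vial with more than 60 N (contact force between swab_red and vial_red above 60 N or contact force between swab_yellow and vial_yellow above 60 N or contact force between swab_green and vial_green above 60 N or contact force between swab_blue and vial_blue above 60 N).
It fails at once if a jar is knocked over (angle between any of jar_a, jar_b's own z axis and vertical above 0.6 rad).
Of swab_red, swab_yellow, swab_green, swab_blue only 3 to 4 are there at a start; the rules pass over those that are not, and their reading is None.
At some moment in a run one of cover may be knocked a few centimetres aside while the robot is not near it.
It also fails if it takes over 210 s, if anything falls off the work surface, if the arm or the gripper's body presses on something with over 40 N, if the wrist force passes 120 N, or if a joint passes its speed limit or range.

### The arm

A 6-joint arm with a two-finger parallel gripper is mounted at the origin on the work surface. World frame = base frame: x ahead of the robot, y to its left, z up, the work surface at z = 0. Lengths are in m, angles in rad, forces in N, time in s.
With the tool pointing down it reaches from about 0.225 to 0.875 m from the base axis. Payload 3.4 kg.
Tool frame: the origin (TCP) lies where the fingers leave the gripper's body, on its centre line; the fingertips stand 73 mm ahead of it and the grasp point (between the pads) lies 54 mm ahead of it (manip.pinch_z is the distance from the TCP to the grasp point, in m); z points along the fingers, y is the line along which they close (so a half turn about z gives the same grasp; the last joint's range is limited). The gripper opens to 85 mm and grips with 20 to 120 N. Pads are 22 mm wide; open, the fingers measure 114 mm over their backs; the gripper's body (76 mm by 85 mm) begins 54 mm behind the grasp point. The pads swing forward as they close: fully open they stand 13 mm farther back than shut.
Start: joints at [1.174, 0.276, 1.505, -0, 1.361, -0.121], TCP at [0.157, 0.553, 0.304] pointing down, gripper open.
Joint ranges: [-2.89, 2.89], [-0.75, 2.08], [0.22, 2.7], [-1.18, 4.32], [0.11, 2.71], [-2.7, 2.7]. Speed limits (rad/s): [2.57, 2.57, 3.14, 3.14, 3.14, 3.14].

### API

Orientations are given as a unit quaternion [w, x, y, z].
In Python, from rig import readout, imaging, manip gives the robot as it stands. The module is installed in compiled form; this text tells all that it offers.
- The arm moves only by the tool servo_tool, never from a script. Its argument "moves" is a list of rows, each an object with "dp": the shift along the tool's x, y, z in units of 0.2 m (1.0 is 0.2 m), a list of three; "delta_rot": the turn, a rotation vector about the tool's x, y, z in units of 0.1 rad (1.0 is 0.1 rad), a list of three; "fingers": the opening, from 0 (shut) to 1 (fully open). In form: [{"dp": [dx, dy, dz], "delta_rot": [wx, wy, wz], "fingers": fingers}, ...]. A call has 1 to 5 rows; each row shifts and turns the commanded pose from where the row before left it, along the tool's axes as they then stand; what a row does not reach is not made up. A row lasts 1/10 s, in which the tool goes at most 50 mm and 8.59 degrees, less where a joint would pass 70% of its speed; a pose out of reach is approached as far as the arm can. A call with a number of a shift or a turn outside -1 to 1 is refused whole. A call with a gripper value outside its range is refused whole. The fingers move at their own pace and stop on an object; "force" is the grip in N (left out, the last holds). Time passes only in rows, so rows that do not move let the fingers close. It gives the time, the measured TCP pose, the force, the opening and the grip force at its end, in the units of the state.
- readout.get_state(): the state, without advancing time (a new reading comes with each control period).
- imaging.get_image(name): name is "side" or "top" or "wrist"; returns (picture, depth): 420x560x3 uint8, red, green, blue; 420x560 float32, m along the optical axis (not along the pixel's ray), 0 where there is no reading.
- imaging.calibration(name): a dict with "intrinsics" (3x3 intrinsics, pixels), "R" (3x3) and "t" (3): a world point X has camera coordinates R X + t; the wrist camera has in their place "hand_eye" (4x4, takes a point from camera to tool coordinates, whose origin is the TCP and whose axes are the flange's). Camera axes: x right, y down, z forward; pixel columns grow to the right and rows downward; lengths in m; the calibration is good to about 2 mm. The wrist camera is an equidistant fisheye: a pixel r from the principal point sees the ray r / f radians off the axis. A picture is of the moment at which its call begins: read the wrist's pose just before it. calibration takes no time and is no camera call.
- manip.sign_off(): hands the job in; it is judged then, once.
The state is a dict: "clock": time; "qpos": joint angles; "qd": joint speeds; "effort": joint torques, N m; "position": TCP position; "ee_rot": TCP orientation; "contact_force": force on the tool from outside, world axes, zero at the start; "moment": the same for the moment, N m; "width": finger opening in m; "gripper_force": force on a finger pad.
Only numpy, scipy, OpenCV 4.12 (cv2) and the standard library are available. Lean on these libraries where they do the work, as an engineer would, in place of code of your own. Each camera call takes 0.05 s, during which the arm holds its last target. There are 200 camera calls.

## Working session

There is one attempt and no reset: what is moved stays moved. The work goes in short steps, Python scripts to look and compute and a tool call to move; the robot and the scene stay as the last step left them, time stands still between calls to the robot, and variables do not carry over. Pictures are saved under pics/ and viewed, at most 14 in all, crops included, and the job is handed in when it is done.

Besides the shell and the picture viewer there is one more tool, called after "Emit:" as name(argument=value, ...), one argument or row to a line, values as JSON. servo_tool: Moves the arm, as the interface text tells. Its arguments: {"type":"object","properties":{"moves":{"type":"array"},"force":{"type":"number"}},"required":["moves"]}

```bash
mkdir -p pics
cat > h.py <<'E'
import numpy as np, cv2
from rig import readout, imaging, manip
from scipy.spatial.transform import Rotation as Rn
def cloud(name,depth):
    c=imaging.calibration(name);K=np.array(c["intrinsics"]);v,u=np.mgrid[0:420,0:560]
    p=np.stack([(u-K[0,2])/K[0,0]*depth,(v-K[1,2])/K[1,1]*depth,depth],-1)
    return (p-np.array(c["t"]))@np.array(c["R"])
def grab(name,fn=None):
    im,d=imaging.get_image(name)
    if fn: cv2.imwrite("pics/"+fn,im[:,:,::-1])
    np.savez(f"/tmp/{name}.npz",im=im,d=d)
    return im,d
def st():
    s=readout.get_state();q=s["ee_rot"];R=Rn.from_quat([q[1],q[2],q[3],q[0]]).as_matrix()
    return s,np.array(s["position"]),R
E
python3 - <<'E'
from h import *
s,p,R=st();print(s["clock"],p,R.round(3),s["contact_force"],s["width"])
for n in("top","side"):
    im,d=grab(n,n+"0.png");c=imaging.calibration(n);print(n,np.array(c["intrinsics"]).round(1).tolist(),np.array(c["R"]).round(3).tolist(),c["t"])
E
```

```text
0.0 [0.1564348  0.55290656 0.30301679] [[-0.962  0.272 -0.001]
 [ 0.272  0.962 -0.002]
 [ 0.    -0.002 -1.   ]] [-1.10534562 -0.13910564 -0.31707004] 0.08538399740067595
top [[388.8, 0.0, 282.4], [0.0, 388.8, 201.6], [0.0, 0.0, 1.0]] [[0.023, -1.0, 0.002], [-0.992, -0.023, -0.124], [0.124, 0.001, -0.992]] [-0.00981307  0.51716499  1.04168612]
side [[512.2, 0.0, 279.8], [0.0, 512.2, 205.9], [0.0, 0.0, 1.0]] [[-0.856, 0.517, 0.002], [0.361, 0.6, -0.714], [-0.37, -0.61, -0.7]] [ 0.43655209 -0.14729928  1.3735028 ]
```

View pics/top0.png

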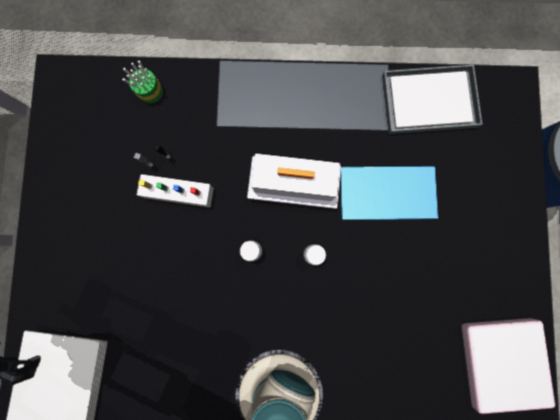

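View pics/side0.png

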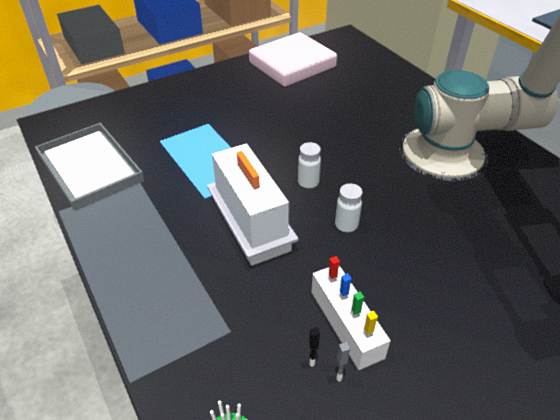

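The top view shows the cover at about (295,180) with its handle at (296,173), the mat at (390,193) and the stand at (174,190). The stand's wells hold yellow (144,184), green (160,186), blue (178,188) and red (195,191). The jars are at (250,251) and (315,255), and black and grey decoy swabs stand near (150,157). Next I'll measure these positions.

```bash
cat >> h.py <<'E'
rng={"yellow":((22,150,80),(34,255,255)),"green":((45,120,50),(80,255,255)),"blue":((105,150,60),(125,255,255)),"red":((172,150,60),(179,255,255)),"orange":((8,150,100),(20,255,255)),"mat":((92,80,120),(104,255,255))}
def seg(im,d,name,col,roi,zmin=-1,zmax=2):
    h=cv2.cvtColor(im,cv2.COLOR_RGB2HSV);m=cv2.inRange(h,*rng[col])>0
    if col=="red": m|=cv2.inRange(h,(0,150,60),(5,255,255))>0
    P=cloud(name,d);x0,y0,x1,y1=roi;k=np.zeros_like(m);k[y0:y1,x0:x1]=1
    m&=k&(d>0)&(P[...,2]>zmin)&(P[...,2]<zmax)
    return P[m]
def rect(pts):
    r=cv2.minAreaRect((pts[:,:2]*1000).astype(np.float32));return r
E
python3 - <<'E'
from h import *
for n,rs in(("top",dict(st=(120,165,225,215),cov=(240,145,345,215),mat=(335,160,445,225))),("side",dict(st=(300,250,400,350),cov=(200,140,300,260),mat=(150,120,230,200)))):
    f=np.load(f"/tmp/{n}.npz");im,d=f["im"],f["d"];print(n)
    for c in("yellow","green","blue","red"):
        q=seg(im,d,n,c,rs["st"]);
        if len(q): t=q[q[:,2]>q[:,2].max()-.01];print(c,len(q),q.mean(0).round(4),q.min(0).round(3),q.max(0).round(3),"top",t.mean(0).round(4))
    q=seg(im,d,n,"orange",rs["cov"]);t=q[q[:,2]>np.percentile(q[:,2],90)-.006];print("handle",len(q),t.mean(0).round(4),rect(t))
    q=seg(im,d,n,"mat",rs["mat"]);print("mat",rect(q),q.mean(0))
    P=cloud(n,d)
    def zs(roi,a,b):
        x0,y0,x1,y1=roi;S=P[y0:y1,x0:x1].reshape(-1,3);return S[(S[:,2]>a)&(S[:,2]<b)]
    q=zs(rs["st"],.056,.068);print("stand",rect(q),len(q))
    q=zs(rs["cov"],.143,.153);print("covtop",rect(q),len(q))
    q=zs(rs["cov"],.043,.053);print("foot",rect(q),len(q))
    if n=="top":
        for roi in((235,235,265,268),(300,240,332,270)):
            q=zs(roi,.095,.115);print("jar",q.mean(0),rect(q))
        q=zs((125,140,180,172),.02,.2);print("decoy",q.min(0),q.max(0))
E
```

```text
top
yellow 25 [0.5479 0.3662 0.0995] [ 0.54   0.356 -0.001] [0.571 0.417 0.122] top [0.5457 0.3607 0.1191]
green 31 [0.5407 0.3154 0.113 ] [0.535 0.311 0.081] [0.547 0.323 0.123] top [0.5411 0.3168 0.1203]
blue 34 [0.535  0.2716 0.1125] [0.53  0.268 0.087] [0.54  0.279 0.123] top [0.5354 0.2731 0.1193]
red 32 [0.5301 0.2292 0.1139] [0.525 0.225 0.093] [0.536 0.236 0.122] top [0.5309 0.2305 0.1191]
handle 215 [ 0.5693 -0.0286  0.1839] ((570.0836181640625, -28.09283447265625), (84.1102294921875, 11.850966453552246), 84.92658996582031)
mat ((555.158935546875, -300.7538757324219), (153.85227966308594, 274.5155029296875), 1.4058798551559448) [ 0.55405046 -0.29893885  0.004146  ]
stand ((540.1582641601562, 297.0970458984375), (189.99148559570312, 56.39055633544922), 83.11450958251953) 1166
covtop ((571.2959594726562, -28.456398010253906), (212.2794189453125, 84.53337097167969), 84.68299102783203) 2554
foot ((570.9896850585938, -28.580337524414062), (243.8546142578125, 116.16480255126953), 84.56307220458984) 697
jar [0.38164562 0.08295949 0.10510651] ((382.52862548828125, 84.11396026611328)
[... 615 characters left out ...]
2332 0.1   ] [ 0.458  0.15  -0.004] [0.541 0.241 0.123] top [0.5343 0.2338 0.1187]
handle 344 [ 0.5749 -0.0223  0.183 ] ((574.0343017578125, -24.93756866455078), (86.31946563720703, 12.769827842712402), 84.71513366699219)
mat ((553.9609375, -288.8164367675781), (155.29441833496094, 304.5458679199219), 2.0048582553863525) [ 0.57304767 -0.32501406  0.00380151]
stand ((548.0083618164062, 296.27313232421875), (182.38394165039062, 141.0059814453125), 59.01546096801758) 2010
covtop ((572.3499755859375, -28.287071228027344), (217.53057861328125, 85.46231079101562), 84.82260131835938) 2352
foot ((520.5408325195312, -21.6119384765625), (247.22116088867188, 224.05084228515625), 84.08055114746094) 1139
```

```bash
cat >> h.py <<'E'
import json
def Rt(deg):  # tool y at world angle deg, z down
    a=np.radians(deg);y=np.array([np.cos(a),np.sin(a),0]);z=np.array([0,0,-1.]);return np.stack([np.cross(y,z),y,z],1)
def plan(way,f,step=.045,start=None):
    """way: list of (xyz TCP, tool y deg, [step]); prints rows of rounded moves"""
    s,p,R=st();rows=[]
    if start is not None:p,R=np.array(start[0],float),Rt(start[1])
    for w in way:
        T=np.array(w[0]);Q=Rt(w[1]);sp=w[2] if len(w)>2 else step
        n=int(np.ceil(max(np.linalg.norm(T-p)/sp,np.linalg.norm(Rn.from_matrix(R.T@Q).as_rotvec())/.095,1)))
        for i in range(n):
            k=n-i;dp=np.round(R.T@(T-p)/k/.2,3);dr=np.round(Rn.from_matrix(R.T@Q).as_rotvec()/k/.1,2)
            rows.append({"dp":(dp+0.).tolist(),"delta_rot":(dr+0.).tolist(),"fingers":f})
            p=p+R@dp*.2;R=R@Rn.from_rotvec(dr*.1).as_matrix()
    for i in range(0,len(rows),5):print(json.dumps(rows[i:i+5]))
E
python3 - <<'E'
from h import *
plan([((.571,-.0285,.30),-5.3)],1)
E
```

```text
[{"dp": [-0.174, -0.14, 0.001], "delta_rot": [0.0, 0.0, 0.87], "fingers": 1}, {"dp": [-0.186, -0.124, 0.001], "delta_rot": [0.0, 0.0, 0.87], "fingers": 1}, {"dp": [-0.196, -0.107, 0.001], "delta_rot": [0.0, 0.0, 0.87], "fingers": 1}, {"dp": [-0.204, -0.09, 0.001], "delta_rot": [0.0, 0.0, 0.87], "fingers": 1}, {"dp": [-0.211, -0.072, 0.001], "delta_rot": [0.0, 0.0, 0.87], "fingers": 1}]
[{"dp": [-0.217, -0.053, 0.001], "delta_rot": [0.0, 0.0, 0.87], "fingers": 1}, {"dp": [-0.22, -0.034, 0.001], "delta_rot": [0.0, 0.0, 0.87], "fingers": 1}, {"dp": [-0.223, -0.015, 0.001], "delta_rot": [0.0, 0.0, 0.87], "fingers": 1}, {"dp": [-0.223, 0.005, 0.001], "delta_rot": [0.0, 0.0, 0.86], "fingers": 1}, {"dp": [-0.222, 0.024, 0.001], "delta_rot": [0.0, 0.0, 0.87], "fingers": 1}]
[{"dp": [-0.219, 0.043, 0.001], "delta_rot": [0.0, 0.0, 0.86], "fingers": 1}, {"dp": [-0.214, 0.061, 0.002], "delta_rot": [0.0, 0.0, 0.87], "fingers": 1}, {"dp": [-0.208, 0.08, 0.001], "delta_rot": [0.0, 0.0, 0.86], "fingers": 1}, {"dp": [-0.201, 0.097, 0.002], "delta_rot": [0.0, 0.0, 0.87], "fingers": 1}, {"dp": [-0.192, 0.115, 0.001], "delta_rot": [0.0, 0.01, 0.86], "fingers": 1}]
[{"dp": [-0.181, 0.131, 0.002], "delta_rot": [-0.01, 0.01, 0.87], "fingers": 1}]
```

Emit:
servo_tool(
  moves=[
    {"dp": [-0.174,-0.14,0],"delta_rot": [0,0,0.87],"fingers": 1},
    {"dp": [-0.186,-0.124,0],"delta_rot": [0,0,0.87],"fingers": 1},
    {"dp": [-0.196,-0.107,0],"delta_rot": [0,0,0.87],"fingers": 1},
    {"dp": [-0.204,-0.09,0],"delta_rot": [0,0,0.87],"fingers": 1},
    {"dp": [-0.211,-0.072,0],"delta_rot": [0,0,0.87],"fingers": 1},
  ],
)

```text
clock: 0.6
position: [0.2866, 0.3699, 0.3036]
ee_rot: [-0.0, 0.349, 0.937, -0.0]
contact_force: [0.5, 0.4, -0.4]
width: 0.0854
gripper_force: 0.0
```

Emit:
servo_tool(
  moves=[
    {"dp": [-0.217,-0.053,0],"delta_rot": [0,0,0.87],"fingers": 1},
    {"dp": [-0.22,-0.034,0],"delta_rot": [0,0,0.87],"fingers": 1},
    {"dp": [-0.223,-0.015,0],"delta_rot": [0,0,0.87],"fingers": 1},
    {"dp": [-0.223,0.005,0],"delta_rot": [0,0,0.87],"fingers": 1},
    {"dp": [-0.222,0.024,0],"delta_rot": [0,0,0.87],"fingers": 1},
  ],
)

```text
clock: 1.1
position: [0.4163, 0.1882, 0.3037]
ee_rot: [-0.0, 0.544, 0.839, 0.0]
contact_force: [0.8, 0.4, -0.4]
width: 0.0853
gripper_force: 0.0
```

Emit:
servo_tool(
  moves=[
    {"dp": [-0.219,0.043,0],"delta_rot": [0,0,0.87],"fingers": 1},
    {"dp": [-0.214,0.061,0],"delta_rot": [0,0,0.87],"fingers": 1},
    {"dp": [-0.208,0.08,0],"delta_rot": [0,0,0.87],"fingers": 1},
    {"dp": [-0.201,0.097,0],"delta_rot": [0,0,0.87],"fingers": 1},
    {"dp": [-0.192,0.115,0],"delta_rot": [0,0,0.87],"fingers": 1},
  ],
)

```text
clock: 1.6
position: [0.5453, 0.0062, 0.3035]
ee_rot: [-0.0, 0.712, 0.702, -0.0]
contact_force: [0.1, 0.5, -0.7]
width: 0.0853
gripper_force: 0.0
```

Emit:
servo_tool(
  moves=[
    {"dp": [-0.181,0.131,0],"delta_rot": [0,0,0.87],"fingers": 1},
    {"dp": [0,0,0],"delta_rot": [0,0,0],"fingers": 1},
  ],
)

```text
clock: 1.8
position: [0.5737, -0.0333, 0.3028]
ee_rot: [0.001, 0.742, 0.67, -0.0]
contact_force: [-0.7, 0.4, -0.1]
width: 0.0851
gripper_force: 0.0
```

Run:
```python
from h import *
s,p,R=st();print(s["clock"],p,R.round(3),s["contact_force"])
im,d=grab("wrist","w1.png");c=imaging.calibration("wrist");print(c)
im,d=grab("side");q=seg(im,d,"side","orange",(180,120,320,260));t=q[q[:,2]>.177];print(rect(t),len(t))
plan([((.571,-.0285,.225),-5.3)],1,.02)
```

```text
1.8 [ 0.5736578  -0.03330466  0.3027911 ] [[ 0.103  0.995  0.001]
 [ 0.995 -0.103 -0.003]
 [-0.002  0.002 -1.   ]] [-0.66855587  0.40533234 -0.1165881 ]
{'intrinsics': array([[325.1922621 ,   0.        , 279.92884266],
       [  0.        , 325.1922621 , 213.54534616],
       [  0.        ,   0.        ,   1.        ]]), 'hand_eye': array([[-3.85072601e-04, -9.51131053e-01, -3.08787259e-01,
         7.91977770e-02],
       [ 9.99999854e-01, -2.49477645e-04, -4.78603329e-04,
         1.95690394e-04],
       [ 3.78178970e-04, -3.08787398e-01,  9.51131011e-01,
        -7.08976820e-02],
       [ 0.00000000e+00,  0.00000000e+00,  0.00000000e+00,
         1.00000000e+00]])}
((573.9478759765625, -25.59677505493164), (87.25724792480469, 13.91241455078125), 85.14490509033203) 201
[{"dp": [0.001, 0.001, 0.097], "delta_rot": [-0.01, 0.0, -0.01], "fingers": 1}, {"dp": [0.001, 0.0, 0.098], "delta_rot": [0.0, 0.0, -0.02], "fingers": 1}, {"dp": [0.001, 0.001, 0.097], "delta_rot": [-0.01, 0.0, -0.01], "fingers": 1}, {"dp": [0.001, 0.0, 0.098], "delta_rot": [0.0, -0.01, -0.02], "fingers": 1}]
```

View pics/w1.png

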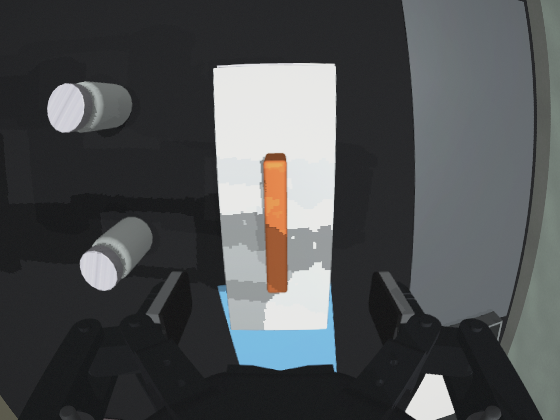

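The wrist view shows the orange handle centred between the fingers at about (276,222), with the jars well clear on the left. I'll go down and grip it.

Emit:
servo_tool(
  moves=[
    {"dp": [0.005,-0.01,0.1],"delta_rot": [-0.02,0,-0.06],"fingers": 1},
    {"dp": [0.01,0,0.1],"delta_rot": [0,0,0],"fingers": 1},
    {"dp": [0.01,0,0.1],"delta_rot": [0,0,0],"fingers": 1},
    {"dp": [0,0,0.09],"delta_rot": [0,0,0],"fingers": 1},
    {"dp": [0,0,0],"delta_rot": [0,0,0],"fingers": 0.5},
  ],
  force=80,
)

```text
clock: 2.4
position: [0.5665, -0.0216, 0.2235]
ee_rot: [-0.002, 0.738, 0.675, -0.001]
contact_force: [-0.0, 0.3, -0.2]
width: 0.0731
gripper_force: 0.0
```

Emit:
servo_tool(
  moves=[
    {"dp": [0,0,0],"delta_rot": [0,0,0],"fingers": 0},
    {"dp": [0,0,0],"delta_rot": [0,0,0],"fingers": 0},
    {"dp": [0,0,0],"delta_rot": [0,0,0],"fingers": 0},
    {"dp": [0,0,0],"delta_rot": [0,0,0],"fingers": 0},
    {"dp": [0,0,0],"delta_rot": [0,0,0],"fingers": 0},
  ],
)

```text
clock: 2.9
position: [0.5705, -0.0235, 0.227]
ee_rot: [0.002, 0.739, 0.674, 0.002]
contact_force: [2.5, 0.7, 2.2]
width: 0.0128
gripper_force: 79.3
```

Emit:
servo_tool(
  moves=[
    {"dp": [0,0,-0.05],"delta_rot": [0,0,0],"fingers": 0},
    {"dp": [0,0,-0.1],"delta_rot": [0,0,0],"fingers": 0},
    {"dp": [0,0,-0.1],"delta_rot": [0,0,0],"fingers": 0},
    {"dp": [0,0,-0.1],"delta_rot": [0,0,0],"fingers": 0},
    {"dp": [0,0,-0.1],"delta_rot": [0,0,0],"fingers": 0},
  ],
)

```text
clock: 3.4
position: [0.5677, -0.0233, 0.3155]
ee_rot: [-0.001, 0.739, 0.674, -0.001]
contact_force: [0.7, -0.3, -6.0]
width: 0.0128
gripper_force: 78.6
```

Run:
```python
from h import *
s,p,R=st();print(s["clock"],p,R.round(3),s["contact_force"],s["width"],s["gripper_force"])
plan([((.555,-.296,.315),1.4)],0,.025)
```

```text
3.4 [ 0.56765696 -0.02334814  0.3154827 ] [[ 0.091  0.996 -0.003]
 [ 0.996 -0.091  0.001]
 [ 0.    -0.003 -1.   ]] [ 0.66150885 -0.2827926  -6.03014913] 0.01275154902209865 78.56767773628235
[{"dp": [-0.124, 0.006, 0.0], "delta_rot": [0.0, 0.0, -0.11], "fingers": 0}, {"dp": [-0.124, 0.004, 0.0], "delta_rot": [0.0, 0.0, -0.1], "fingers": 0}, {"dp": [-0.124, 0.003, 0.0], "delta_rot": [0.0, 0.0, -0.11], "fingers": 0}, {"dp": [-0.124, 0.002, 0.0], "delta_rot": [0.0, 0.0, -0.1], "fingers": 0}, {"dp": [-0.124, 0.0, 0.0], "delta_rot": [0.0, 0.0, -0.11], "fingers": 0}]
[{"dp": [-0.124, -0.001, 0.0], "delta_rot": [0.0, 0.0, -0.1], "fingers": 0}, {"dp": [-0.124, -0.002, 0.0], "delta_rot": [-0.01, 0.0, -0.11], "fingers": 0}, {"dp": [-0.124, -0.004, 0.0], "delta_rot": [0.0, 0.0, -0.1], "fingers": 0}, {"dp": [-0.124, -0.005, 0.001], "delta_rot": [-0.01, 0.0, -0.11], "fingers": 0}, {"dp": [-0.124, -0.006, 0.0], "delta_rot": [0.0, 0.0, -0.1], "fingers": 0}]
[{"dp": [-0.124, -0.008, 0.001], "delta_rot": [-0.01, -0.01, -0.11], "fingers": 0}]
```

Emit:
servo_tool(
  moves=[
    {"dp": [-0.06,0.006,0],"delta_rot": [0,0,-0.11],"fingers": 0},
    {"dp": [-0.124,0.004,0],"delta_rot": [0,0,-0.1],"fingers": 0},
    {"dp": [-0.124,0.003,0],"delta_rot": [0,0,-0.11],"fingers": 0},
    {"dp": [-0.124,0.002,0],"delta_rot": [0,0,-0.1],"fingers": 0},
    {"dp": [-0.124,0,0],"delta_rot": [0,0,-0.11],"fingers": 0},
  ],
)

```text
clock: 3.9
position: [0.5631, -0.1351, 0.3147]
ee_rot: [-0.001, 0.72, 0.694, -0.0]
contact_force: [0.1, -0.5, -6.3]
width: 0.0129
gripper_force: 78.6
```

Emit:
servo_tool(
  moves=[
    {"dp": [-0.124,0,0],"delta_rot": [0,0,-0.1],"fingers": 0},
    {"dp": [-0.124,-0.002,0],"delta_rot": [0,0,-0.11],"fingers": 0},
    {"dp": [-0.124,-0.004,0],"delta_rot": [0,0,-0.1],"fingers": 0},
    {"dp": [-0.124,-0.005,0],"delta_rot": [0,0,-0.11],"fingers": 0},
    {"dp": [-0.124,-0.006,0],"delta_rot": [0,0,-0.1],"fingers": 0},
  ],
)

```text
clock: 4.4
position: [0.5577, -0.259, 0.3145]
ee_rot: [-0.002, 0.702, 0.712, 0.0]
contact_force: [0.5, -0.0, -6.8]
width: 0.0126
gripper_force: 78.6
```

Emit:
servo_tool(
  moves=[
    {"dp": [-0.124,-0.008,0],"delta_rot": [0,0,-0.11],"fingers": 0},
    {"dp": [-0.06,0,0],"delta_rot": [0,0,0],"fingers": 0},
    {"dp": [0,0,0.1],"delta_rot": [0,0,0],"fingers": 0},
    {"dp": [0,0,0.15],"delta_rot": [0,0,0],"fingers": 0},
    {"dp": [0,0,0.15],"delta_rot": [0,0,0],"fingers": 0},
  ],
)

```text
clock: 4.9
position: [0.5577, -0.2946, 0.2348]
ee_rot: [-0.0, 0.698, 0.716, 0.001]
contact_force: [-0.4, -0.5, -6.4]
width: 0.013
gripper_force: 78.6
```

Emit:
servo_tool(
  moves=[
    {"dp": [0,0,0.1],"delta_rot": [0,0,0],"fingers": 0},
    {"dp": [0,0,0],"delta_rot": [0,0,0],"fingers": 0},
  ],
)

```text
clock: 5.1
position: [0.5558, -0.2931, 0.2116]
ee_rot: [-0.005, 0.698, 0.716, -0.0]
contact_force: [-0.9, 0.4, -6.5]
width: 0.0126
gripper_force: 79.0
```

Lower the last ~20 mm gently until contact.

Emit:
servo_tool(
  moves=[
    {"dp": [0,0,0.04],"delta_rot": [0,0,0],"fingers": 0},
    {"dp": [0,0,0.03],"delta_rot": [0,0,0],"fingers": 0},
    {"dp": [0,0,0.01],"delta_rot": [0,0,0],"fingers": 0},
  ],
)

```text
clock: 5.4
position: [0.5584, -0.2953, 0.2002]
ee_rot: [0.001, 0.698, 0.716, 0.001]
contact_force: [-0.9, 0.4, -6.1]
width: 0.0128
gripper_force: 79.0
```

Emit:
servo_tool(
  moves=[
    {"dp": [0,0,0.01],"delta_rot": [0,0,0],"fingers": 0},
    {"dp": [0,0,0.005],"delta_rot": [0,0,0],"fingers": 0},
  ],
)

```text
clock: 5.6
position: [0.5585, -0.2955, 0.1974]
ee_rot: [0.001, 0.698, 0.716, 0.001]
contact_force: [0.4, 0.3, -6.1]
width: 0.0125
gripper_force: 79.0
```

Emit:
servo_tool(
  moves=[
    {"dp": [0,0,0.005],"delta_rot": [0,0,0],"fingers": 0},
    {"dp": [0,0,0.005],"delta_rot": [0,0,0],"fingers": 0},
  ],
)

```text
clock: 5.8
position: [0.5584, -0.2955, 0.1951]
ee_rot: [0.001, 0.698, 0.716, 0.001]
contact_force: [0.6, -1.0, -6.3]
width: 0.0123
gripper_force: 79.0
```

Emit:
servo_tool(
  moves=[
    {"dp": [0,0,0.01],"delta_rot": [0,0,0],"fingers": 0},
    {"dp": [0,0,0],"delta_rot": [0,0,0],"fingers": 0},
  ],
)

```text
clock: 6.0
position: [0.5582, -0.2953, 0.1926]
ee_rot: [0.0, 0.698, 0.716, 0.001]
contact_force: [-0.0, -0.5, -5.3]
width: 0.0126
gripper_force: 79.0
```

Emit:
servo_tool(
  moves=[
    {"dp": [0,0,0.005],"delta_rot": [0,0,0],"fingers": 0},
    {"dp": [0,0,0],"delta_rot": [0,0,0],"fingers": 0},
  ],
)

```text
clock: 6.2
position: [0.5583, -0.2954, 0.1918]
ee_rot: [0.001, 0.698, 0.716, 0.001]
contact_force: [-0.2, 0.7, -5.7]
width: 0.0127
gripper_force: 79.1
```

Emit:
servo_tool(
  moves=[
    {"dp": [0,0,0.005],"delta_rot": [0,0,0],"fingers": 0},
    {"dp": [0,0,0],"delta_rot": [0,0,0],"fingers": 0},
  ],
)

```text
clock: 6.4
position: [0.5584, -0.2954, 0.1909]
ee_rot: [0.001, 0.698, 0.716, 0.001]
contact_force: [-0.2, -0.7, -6.5]
width: 0.0131
gripper_force: 79.0
```

Emit:
servo_tool(
  moves=[
    {"dp": [0,0,0.005],"delta_rot": [0,0,0],"fingers": 0},
    {"dp": [0,0,0.0],"delta_rot": [0,0,0],"fingers": 0},
  ],
)

```text
clock: 6.6
position: [0.5587, -0.2954, 0.1908]
ee_rot: [0.001, 0.698, 0.716, 0.001]
contact_force: [0.5, 0.6, -0.6]
width: 0.0127
gripper_force: 79.9
```

Emit:
servo_tool(
  moves=[
    {"dp": [0,0,0.005],"delta_rot": [0,0,0],"fingers": 0},
    {"dp": [0,0,0],"delta_rot": [0,0,0],"fingers": 0},
  ],
)

```text
clock: 6.8
position: [0.5589, -0.2954, 0.1907]
ee_rot: [0.002, 0.698, 0.716, 0.001]
contact_force: [0.5, 1.8, 4.7]
width: 0.0127
gripper_force: 80.7
```

Emit:
servo_tool(
  moves=[
    {"dp": [0,0,0.005],"delta_rot": [0,0,0],"fingers": 0},
    {"dp": [0,0,0],"delta_rot": [0,0,0],"fingers": 0},
  ],
)

```text
clock: 7.0
position: [0.5589, -0.2954, 0.1906]
ee_rot: [0.002, 0.698, 0.716, 0.001]
contact_force: [-0.5, 3.0, 10.0]
width: 0.0127
gripper_force: 81.2
```

Emit:
servo_tool(
  moves=[
    {"dp": [0,0,-0.01],"delta_rot": [0,0,0],"fingers": 0.3},
    {"dp": [0,0,0],"delta_rot": [0,0,0],"fingers": 0.6},
    {"dp": [0,0,0],"delta_rot": [0,0,0],"fingers": 0.6},
    {"dp": [0,0,0],"delta_rot": [0,0,0],"fingers": 0.6},
    {"dp": [0,0,-0.05],"delta_rot": [0,0,0],"fingers": 0.6},
  ],
)

```text
clock: 7.5
position: [0.5575, -0.295, 0.1985]
ee_rot: [-0.001, 0.698, 0.716, 0.0]
contact_force: [-0.1, -0.2, -0.3]
width: 0.0512
gripper_force: 0.0
```

Emit:
servo_tool(
  moves=[
    {"dp": [0,0,-0.2],"delta_rot": [0,0,0],"fingers": 0.6},
    {"dp": [0,0,-0.2],"delta_rot": [0,0,0],"fingers": 0.6},
    {"dp": [0,0,-0.1],"delta_rot": [0,0,0],"fingers": 0.6},
    {"dp": [0.22,0,0],"delta_rot": [0,0,0],"fingers": 0.6},
    {"dp": [0.22,0,0],"delta_rot": [0,0,0],"fingers": 0.6},
  ],
)

```text
clock: 8.0
position: [0.5563, -0.2077, 0.3015]
ee_rot: [0.002, 0.699, 0.715, 0.001]
contact_force: [0.9, 0.0, -0.3]
width: 0.0514
gripper_force: 0.0
```

Emit:
servo_tool(
  moves=[
    {"dp": [0.22,0,0],"delta_rot": [0,0,0],"fingers": 0.6},
    {"dp": [0.22,0,0],"delta_rot": [0,0,0.2],"fingers": 0.6},
    {"dp": [0.1,0,0],"delta_rot": [0,0,0.5],"fingers": 0.4},
    {"dp": [0,0,0],"delta_rot": [0,0,0.5],"fingers": 0.4},
    {"dp": [0,0,0],"delta_rot": [0,0,0],"fingers": 0.4},
  ],
)

```text
clock: 8.5
position: [0.5537, -0.0986, 0.3007]
ee_rot: [0.001, 0.739, 0.673, 0.001]
contact_force: [0.3, -0.7, 0.1]
width: 0.034
gripper_force: 0.0
```

Run:
```python
from h import *
s,p,R=st();print(s["clock"],p,R.round(3),s["contact_force"],s["width"])
np.savez("/tmp/wp.npz",p=p,R=R)
w,_=grab("wrist","w2.png")
for n in("top","side"):grab(n,n+"2.png")
a=cv2.imread("pics/top2.png")[130:240,230:450];b=cv2.imread("pics/side2.png")[120:300,150:350]
cv2.imwrite("pics/c2.png",np.vstack([cv2.resize(a,(600,300)),cv2.resize(b,(333,300)) if 0 else cv2.resize(b,(600,300))]))
```

```text
8.5 [ 0.5536854  -0.09860541  0.30067895] [[ 0.093  0.996  0.003]
 [ 0.996 -0.093 -0.001]
 [-0.     0.003 -1.   ]] [ 0.34981194 -0.65970399  0.13145076] 0.03402520186097595
```

View pics/w2.png

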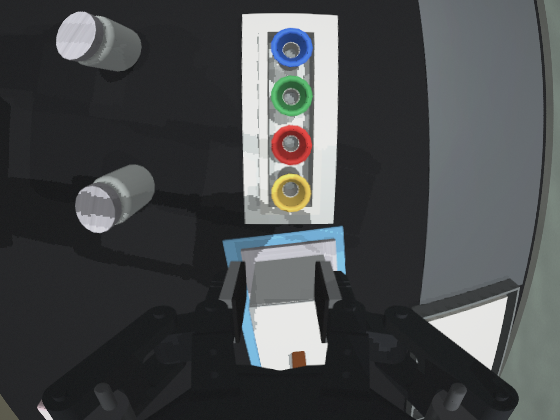

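View pics/c2.png

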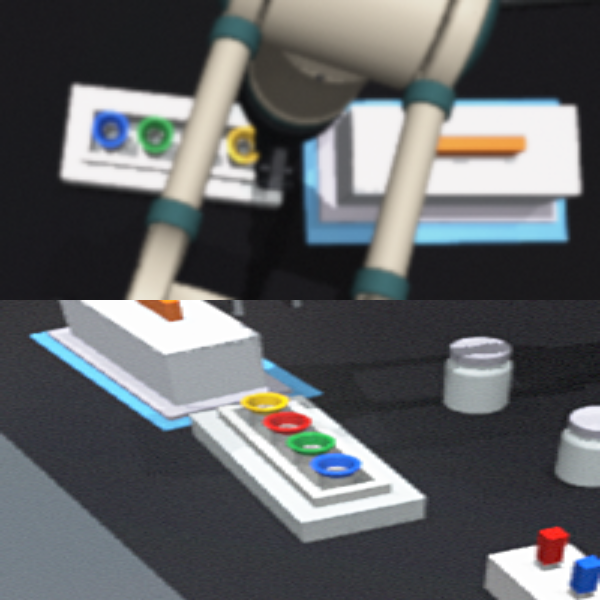

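The cover stands on the mat. In the wrist view the vials are blue (292,47), green (291,96), red (291,145) and yellow (291,192), from the +y end to the -y end. I'll measure the mouths from all the cameras.

```bash
cat >> h.py <<'E'
def wray(u,v,z,p,R):
    c=imaging.calibration("wrist");K=np.array(c["intrinsics"]);H=np.array(c["hand_eye"])
    x,y=(u-K[0,2])/K[0,0],(v-K[1,2])/K[1,1];r=np.hypot(x,y);s=np.sin(r)/r
    d=R@H[:3,:3]@np.array([x*s,y*s,np.cos(r)]);o=p+R@H[:3,3];return o+d*(z-o[2])/d[2]
def pray(n,u,v,z):
    c=imaging.calibration(n);K=np.array(c["intrinsics"]);Rc=np.array(c["R"]);o=-Rc.T@np.array(c["t"])
    d=Rc.T@np.linalg.inv(K)@[u,v,1];return o+d*(z-o[2])/d[2]
def blob(im,col,roi):
    h=cv2.cvtColor(im,cv2.COLOR_RGB2HSV);m=cv2.inRange(h,*rng[col])
    if col=="red": m|=cv2.inRange(h,(0,150,60),(5,255,255))
    k=np.zeros_like(m);x0,y0,x1,y1=roi;k[y0:y1,x0:x1]=m[y0:y1,x0:x1]
    nl,L,S,C=cv2.connectedComponentsWithStats(k);i=1+S[1:,4].argmax();h=cv2.convexHull(np.argwhere(L==i)[:,::-1].astype(np.int32))
    M=cv2.moments(h);return M["m10"]/M["m00"],M["m01"]/M["m00"],S[i].tolist()
def line(Q):  # Q rows in order y=-66,-22,22,66 -> centre, angle of long axis
    Q=np.array(Q)[:,:2];k=np.array([-66,-22,22,66])/1000;c=Q.mean(0);v=(k[:,None]*(Q-c)).sum(0)/(k**2).sum()
    return c.round(4),np.degrees(np.arctan2(v[1],v[0])).round(2),np.hypot(*v).round(3)
E
python3 - <<'E'
from h import *
f=np.load("/tmp/wp.npz");p,R=f["p"],f["R"];w=np.load("/tmp/wrist.npz")["im"]
cols=("yellow","red","green","blue")
Q=[]
for c in cols:
    u,v,S=blob(w,c,(255,20,325,220));q=wray(u,v,.083,p,R);Q.append(q);print(c,round(u,1),round(v,1),S,q.round(4))
print(line(Q))
s=np.load("/tmp/side.npz")["im"];Q=[]
for c in cols:
    u,v,S=blob(s,c,(220,180,295,240));q=pray("side",u,v,.081);Q.append(q);print(c,round(u,1),round(v,1),S,q.round(4))
print(line(Q))
s=np.load("/tmp/top.npz")["im"]
for c in ("green","blue"):
    u,v,S=blob(s,c,(240,160,330,200));q=pray("top",u,v,.083);print(c,round(u,1),round(v,1),S,q.round(4))
f=np.load("/tmp/side.npz");P=cloud("side",f["d"])[140:260,180:310].reshape(-1,3)
q=P[(P[:,2]>.036)&(P[:,2]<.044)];print("ledge",rect(q),len(q))
q=P[(P[:,2]>.056)&(P[:,2]<.064)&(P[:,1]>-.16)&(P[:,1]<.1)];print("rim",rect(q),len(q))
E
```

```text
yellow 291.2 192.4 [276, 178, 31, 30, 376] [ 0.5652 -0.0939  0.083 ]
red 291.3 144.8 [272, 126, 40, 39, 971] [ 0.5691 -0.0503  0.083 ]
green 291.4 95.4 [272, 76, 41, 40, 989] [ 0.5731 -0.0066  0.083 ]
blue 291.3 46.9 [271, 28, 42, 39, 999] [0.5771 0.037  0.083 ]
(array([ 0.5711, -0.0284]), np.float64(84.84), np.float64(0.996))
yellow 238.0 183.1 [231, 180, 15, 8, 86] [ 0.5686 -0.0861  0.081 ]
red 245.1 193.0 [238, 187, 15, 13, 133] [ 0.5706 -0.0488  0.081 ]
green 253.1 205.4 [246, 199, 15, 14, 143] [ 0.5744 -0.0052  0.081 ]
blue 261.4 218.5 [254, 212, 16, 14, 158] [0.5785 0.0382 0.081 ]
(array([ 0.573 , -0.0254]), np.float64(85.43), np.float64(0.95))
green 286.6 179.0 [281, 174, 12, 12, 79] [ 0.5714 -0.0076  0.083 ]
blue 270.0 176.9 [264, 171, 13, 13, 92] [0.576  0.0365 0.083 ]
ledge ((501.6192321777344, -127.55094909667969), (432.2370300292969, 231.0035858154297), 86.55986785888672) 1463
rim ((500.1867980957031, -20.50965118408203), (191.76853942871094, 207.5615234375), 83.31217193603516) 635
```

Run:
```python
from h import *
plan([((.533,.232,.29),-6.9)],.4,.047)
```

```text
[{"dp": [0.205, -0.033, 0.006], "delta_rot": [0.0, 0.0, 0.03], "fingers": 0.4}, {"dp": [0.205, -0.033, 0.006], "delta_rot": [0.0, 0.0, 0.03], "fingers": 0.4}, {"dp": [0.205, -0.034, 0.006], "delta_rot": [0.0, 0.0, 0.03], "fingers": 0.4}, {"dp": [0.205, -0.034, 0.006], "delta_rot": [0.0, 0.0, 0.03], "fingers": 0.4}, {"dp": [0.205, -0.035, 0.006], "delta_rot": [0.01, 0.0, 0.03], "fingers": 0.4}]
[{"dp": [0.205, -0.036, 0.007], "delta_rot": [0.0, 0.0, 0.04], "fingers": 0.4}, {"dp": [0.205, -0.036, 0.006], "delta_rot": [0.01, 0.0, 0.03], "fingers": 0.4}, {"dp": [0.204, -0.037, 0.007], "delta_rot": [0.0, 0.0, 0.04], "fingers": 0.4}]
```

Emit:
servo_tool(
  moves=[
    {"dp": [0.205,-0.033,0.006],"delta_rot": [0,0,0.03],"fingers": 0.4},
    {"dp": [0.205,-0.033,0.006],"delta_rot": [0,0,0.03],"fingers": 0.4},
    {"dp": [0.205,-0.034,0.006],"delta_rot": [0,0,0.03],"fingers": 0.4},
    {"dp": [0.205,-0.034,0.006],"delta_rot": [0,0,0.03],"fingers": 0.4},
    {"dp": [0.205,-0.035,0.006],"delta_rot": [0,0,0.03],"fingers": 0.4},
  ],
)

```text
clock: 9.15
position: [0.5408, 0.1087, 0.2939]
ee_rot: [0.001, 0.745, 0.667, 0.001]
contact_force: [0.3, 0.4, -0.7]
width: 0.0343
gripper_force: 0.0
```

Emit:
servo_tool(
  moves=[
    {"dp": [0.205,-0.036,0.007],"delta_rot": [0,0,0.04],"fingers": 0.4},
    {"dp": [0.205,-0.036,0.006],"delta_rot": [0,0,0.03],"fingers": 0.4},
    {"dp": [0.205,-0.037,0.007],"delta_rot": [0,0,0.04],"fingers": 0.4},
    {"dp": [0,0,0],"delta_rot": [0,0,0],"fingers": 0.4},
    {"dp": [0,0,0],"delta_rot": [0,0,0],"fingers": 0.4},
  ],
)

```text
clock: 9.65
position: [0.5331, 0.2328, 0.2895]
ee_rot: [0.001, 0.748, 0.664, 0.0]
contact_force: [-0.3, -0.2, -0.2]
width: 0.0339
gripper_force: 0.0
```

Run:
```python
from h import *
s,p,R=st();print(s["clock"],p,R.round(3),s["width"])
w,_=grab("wrist","w3.png");Q=[]
h=cv2.cvtColor(w,cv2.COLOR_RGB2HSV)
for c in("red","blue","green","yellow"):
    m=cv2.inRange(h,*rng[c])
    if c=="red": m|=cv2.inRange(h,(0,150,60),(5,255,255))
    nl,L,S,C=cv2.connectedComponentsWithStats(m);i=1+S[1:,4].argmax();print(c,S[i])
    Q.append(wray(*C[i],.110,p,R))
print(np.round(Q,4),line(Q))
```

```text
9.65 [0.53312452 0.2327801  0.28951443] [[ 0.119  0.993  0.002]
 [ 0.993 -0.119 -0.001]
 [-0.001  0.002 -1.   ]] 0.03391873091066049
red [271 193  17  30 472]
blue [270 145  18  23 400]
green [ 502    0   55   59 1633]
yellow [278  50   5   1   5]
[[0.5328 0.2354 0.11  ]
 [0.5377 0.2769 0.11  ]
 [0.7781 0.3821 0.11  ]
 [0.5487 0.3588 0.11  ]] (array([0.5993, 0.3133]), np.float64(58.78), np.float64(1.263))
```

View pics/w3.png

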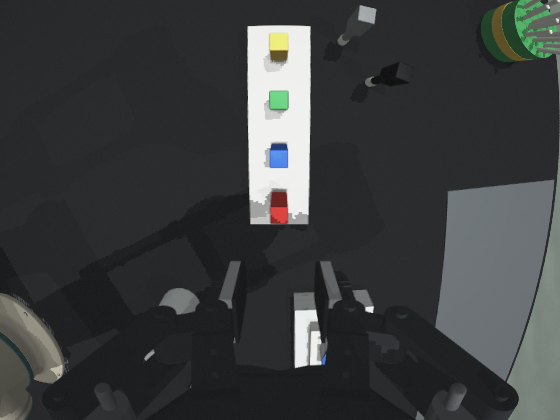

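The stand lies straight between the fingers. The handle tops are yellow (279,41), green (279,100), blue (279,159) and red (280,214), and the decoys sit off to the right at (355,25) and (390,77).

Run:
```python
from h import *
s,p,R=st()
Q=[wray(u,v,.12,p,R) for u,v in((280,214),(279,159),(279,100),(279,41))]
print(np.round(Q,4),line(Q))
plan([((.533,.2315,.20),-6.9,.03),((.533,.2315,.150),-6.9,.02)],.4)
```

```text
[[0.5338 0.2324 0.12  ]
 [0.5382 0.2753 0.12  ]
 [0.5436 0.3188 0.12  ]
 [0.5489 0.3629 0.12  ]] (array([0.5411, 0.2974]), np.float64(83.34), np.float64(0.996))
[{"dp": [-0.001, -0.001, 0.149], "delta_rot": [0.01, 0.0, 0.0], "fingers": 0.4}, {"dp": [0.0, 0.0, 0.15], "delta_rot": [0.0, 0.0, 0.0], "fingers": 0.4}, {"dp": [-0.001, -0.001, 0.149], "delta_rot": [0.01, 0.01, 0.0], "fingers": 0.4}, {"dp": [0.0, 0.0, 0.083], "delta_rot": [0.0, 0.0, 0.0], "fingers": 0.4}, {"dp": [0.0, 0.0, 0.084], "delta_rot": [0.0, 0.0, 0.0], "fingers": 0.4}]
[{"dp": [0.0, 0.001, 0.083], "delta_rot": [0.0, 0.0, 0.0], "fingers": 0.4}]
```

Emit:
servo_tool(
  moves=[
    {"dp": [0,0,0.15],"delta_rot": [0.02,0,0],"fingers": 0.4},
    {"dp": [0,0,0.15],"delta_rot": [0,0,0],"fingers": 0.4},
    {"dp": [0,0,0.15],"delta_rot": [0,0,0],"fingers": 0.4},
    {"dp": [0,0,0.15],"delta_rot": [0,0,0],"fingers": 0.4},
    {"dp": [0,0,0.1],"delta_rot": [0,0,0],"fingers": 0.4},
  ],
  force=60,
)

```text
clock: 10.2
position: [0.5327, 0.2303, 0.1479]
ee_rot: [-0.0, 0.749, 0.662, -0.001]
contact_force: [0.1, -0.3, 0.1]
width: 0.0343
gripper_force: 0.0
```

Emit:
servo_tool(
  moves=[
    {"dp": [0,0,0],"delta_rot": [0,0,0],"fingers": 0},
    {"dp": [0,0,0],"delta_rot": [0,0,0],"fingers": 0},
    {"dp": [0,0,0],"delta_rot": [0,0,0],"fingers": 0},
    {"dp": [0,0,0],"delta_rot": [0,0,0],"fingers": 0},
  ],
)

```text
clock: 10.6
position: [0.5337, 0.232, 0.1511]
ee_rot: [0.001, 0.749, 0.663, 0.001]
contact_force: [-0.4, -2.0, 0.5]
width: 0.013
gripper_force: 59.5
```

Emit:
servo_tool(
  moves=[
    {"dp": [0,0,-0.1],"delta_rot": [0,0,0],"fingers": 0},
    {"dp": [0,0,-0.15],"delta_rot": [0,0,0],"fingers": 0},
    {"dp": [0,0,-0.2],"delta_rot": [0,0,0],"fingers": 0},
    {"dp": [0,0,-0.2],"delta_rot": [0,0,0],"fingers": 0},
    {"dp": [0,0,-0.05],"delta_rot": [0,0,0],"fingers": 0},
  ],
)

```text
clock: 11.1
position: [0.5352, 0.2335, 0.2963]
ee_rot: [0.002, 0.748, 0.663, 0.006]
contact_force: [1.0, -0.3, 0.4]
width: 0.013
gripper_force: 59.4
```

Run:
```python
from h import *
s,p,R=st();print(s["clock"],p,R.round(3),s["width"],s["gripper_force"],s["contact_force"])
grab("side");f=np.load("/tmp/side.npz");b=f["im"][130:330,200:420];cv2.imwrite("pics/s4.png",cv2.resize(b[:,:,::-1],(660,600)))
plan([((.569,-.0503,.29),-5.15)],0,.045)
```

```text
11.1 [0.53516864 0.23345849 0.29631005] [[ 0.12   0.993  0.012]
 [ 0.993 -0.12   0.004]
 [ 0.005  0.011 -1.   ]] 0.01301278224370014 59.412952065467834 [ 1.04771933 -0.27136894  0.35870706]
[{"dp": [-0.198, 0.049, 0.004], "delta_rot": [0.01, -0.01, -0.04], "fingers": 0}, {"dp": [-0.198, 0.048, 0.004], "delta_rot": [0.02, -0.01, -0.04], "fingers": 0}, {"dp": [-0.199, 0.047, 0.004], "delta_rot": [0.01, -0.01, -0.05], "fingers": 0}, {"dp": [-0.199, 0.046, 0.004], "delta_rot": [0.02, 0.0, -0.04], "fingers": 0}, {"dp": [-0.199, 0.045, 0.004], "delta_rot": [0.01, -0.01, -0.05], "fingers": 0}]
[{"dp": [-0.199, 0.044, 0.004], "delta_rot": [0.02, 0.0, -0.04], "fingers": 0}, {"dp": [-0.2, 0.043, 0.004], "delta_rot": [0.01, -0.01, -0.05], "fingers": 0}]
```

View pics/s4.png

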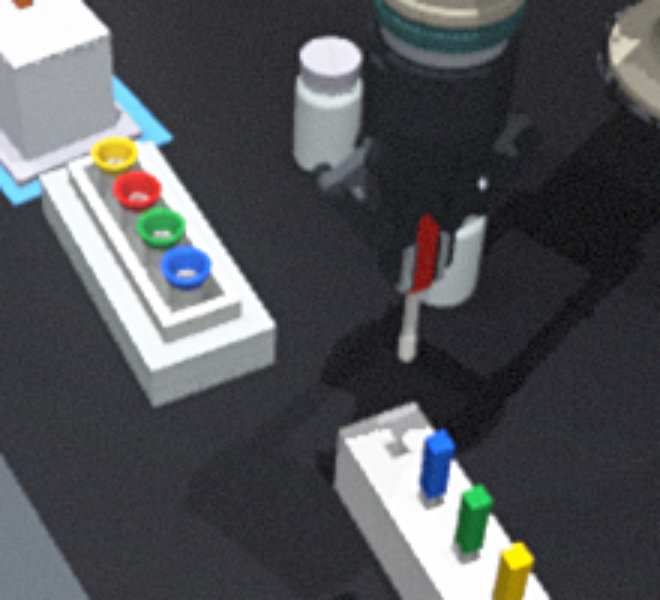

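The red swab is held upright in the gripper. On to the red vial.

Emit:
servo_tool(
  moves=[
    {"dp": [-0.1,0.03,0],"delta_rot": [0,0,-0.04],"fingers": 0},
    {"dp": [-0.2,0.048,0],"delta_rot": [0,0,-0.04],"fingers": 0},
    {"dp": [-0.2,0.047,0],"delta_rot": [0,0,-0.05],"fingers": 0},
    {"dp": [-0.2,0.046,0],"delta_rot": [0,0,-0.04],"fingers": 0},
    {"dp": [-0.2,0.045,0],"delta_rot": [0,0,-0.05],"fingers": 0},
  ],
)

```text
clock: 11.65
position: [0.5554, 0.0476, 0.2889]
ee_rot: [-0.0, 0.741, 0.672, -0.0]
contact_force: [0.7, 0.5, -0.8]
width: 0.0131
gripper_force: 59.4
```

Emit:
servo_tool(
  moves=[
    {"dp": [-0.2,0.044,0],"delta_rot": [0,0,-0.04],"fingers": 0},
    {"dp": [-0.2,0.043,0],"delta_rot": [0,0,-0.05],"fingers": 0},
    {"dp": [-0.1,0,0],"delta_rot": [0,0,0],"fingers": 0},
    {"dp": [0,0,0],"delta_rot": [0,0,0],"fingers": 0},
    {"dp": [0,0,0],"delta_rot": [0,0,0],"fingers": 0},
  ],
)

```text
clock: 12.15
position: [0.5633, -0.0522, 0.289]
ee_rot: [-0.001, 0.739, 0.674, -0.0]
contact_force: [-0.3, -0.4, -0.2]
width: 0.0132
gripper_force: 59.4
```

Run:
```python
from h import *
s,p,R=st();print(s["clock"],p,R.round(3),s["width"],s["gripper_force"],s["contact_force"])
plan([((.569,-.0503,.24),-5.15,.04)],0,.045)
```

```text
12.15 [ 0.56326037 -0.05224751  0.28896425] [[ 0.091  0.996 -0.001]
 [ 0.996 -0.091  0.001]
 [ 0.001 -0.001 -1.   ]] 0.013221185993372605 59.44506883621216 [-0.27276814 -0.35705581 -0.22995051]
[{"dp": [0.006, 0.014, 0.122], "delta_rot": [-0.01, -0.01, -0.01], "fingers": 0}, {"dp": [0.006, 0.014, 0.123], "delta_rot": [0.0, 0.0, 0.0], "fingers": 0}]
```

Emit:
servo_tool(
  moves=[
    {"dp": [0.01,0.028,0.05],"delta_rot": [0,0,0.01],"fingers": 0},
    {"dp": [0,0,0.15],"delta_rot": [0,0,0],"fingers": 0},
    {"dp": [0,0,0.1],"delta_rot": [0,0,0],"fingers": 0},
    {"dp": [0,0,0],"delta_rot": [0,0,0],"fingers": 0},
    {"dp": [0,0,0],"delta_rot": [0,0,0],"fingers": 0},
  ],
)

```text
clock: 12.65
position: [0.5696, -0.0497, 0.2294]
ee_rot: [-0.0, 0.738, 0.675, -0.0]
contact_force: [0.3, 0.3, -0.4]
width: 0.0132
gripper_force: 59.4
```

Emit:
servo_tool(
  moves=[
    {"dp": [0,0,0.04],"delta_rot": [0,0,0],"fingers": 0},
    {"dp": [0,0,0.04],"delta_rot": [0,0,0],"fingers": 0},
    {"dp": [0,0,0.04],"delta_rot": [0,0,0],"fingers": 0},
    {"dp": [0,0,0],"delta_rot": [0,0,0],"fingers": 0},
  ],
)

```text
clock: 13.05
position: [0.5688, -0.0509, 0.2046]
ee_rot: [-0.001, 0.739, 0.674, -0.001]
contact_force: [-1.3, -0.1, -1.5]
width: 0.0134
gripper_force: 59.4
```

Emit:
servo_tool(
  moves=[
    {"dp": [0,0,0.025],"delta_rot": [0,0,0],"fingers": 0},
    {"dp": [0,0,0.025],"delta_rot": [0,0,0],"fingers": 0},
    {"dp": [0,0,0.02],"delta_rot": [0,0,0],"fingers": 0},
    {"dp": [0,0,0.01],"delta_rot": [0,0,0],"fingers": 0},
  ],
)

```text
clock: 13.45
position: [0.5694, -0.051, 0.1893]
ee_rot: [-0.0, 0.739, 0.674, -0.0]
contact_force: [0.1, -1.0, 1.2]
width: 0.0132
gripper_force: 59.5
```

Emit:
servo_tool(
  moves=[
    {"dp": [0,0,0.01],"delta_rot": [0,0,0],"fingers": 0},
    {"dp": [0,0,0.01],"delta_rot": [0,0,0],"fingers": 0},
    {"dp": [0,0,0.01],"delta_rot": [0,0,0],"fingers": 0},
  ],
)

```text
clock: 13.75
position: [0.5695, -0.051, 0.1844]
ee_rot: [0.0, 0.738, 0.674, 0.0]
contact_force: [-2.2, -2.0, 6.6]
width: 0.013
gripper_force: 60.3
```

Emit:
servo_tool(
  moves=[
    {"dp": [0,0,0.01],"delta_rot": [0,0,0],"fingers": 0},
    {"dp": [0,0,0.01],"delta_rot": [0,0,0],"fingers": 0},
  ],
)

```text
clock: 13.95
position: [0.5695, -0.051, 0.1807]
ee_rot: [0.0, 0.738, 0.674, 0.0]
contact_force: [-1.3, -1.3, 6.3]
width: 0.0132
gripper_force: 60.3
```

Emit:
servo_tool(
  moves=[
    {"dp": [0,0,0.01],"delta_rot": [0,0,0],"fingers": 0},
    {"dp": [0,0,0.01],"delta_rot": [0,0,0],"fingers": 0},
  ],
)

```text
clock: 14.15
position: [0.5695, -0.051, 0.1767]
ee_rot: [0.0, 0.738, 0.674, 0.0]
contact_force: [-1.3, -1.6, 5.7]
width: 0.0133
gripper_force: 60.3
```

Emit:
servo_tool(
  moves=[
    {"dp": [0,0,0.01],"delta_rot": [0,0,0],"fingers": 0},
    {"dp": [0,0,0.01],"delta_rot": [0,0,0],"fingers": 0},
  ],
)

```text
clock: 14.35
position: [0.5695, -0.051, 0.1727]
ee_rot: [0.0, 0.738, 0.674, 0.0]
contact_force: [-2.4, -1.5, 6.1]
width: 0.0129
gripper_force: 60.3
```

Emit:
servo_tool(
  moves=[
    {"dp": [0,0,0.01],"delta_rot": [0,0,0],"fingers": 0},
    {"dp": [0,0,0.005],"delta_rot": [0,0,0],"fingers": 0},
  ],
)

```text
clock: 14.55
position: [0.5695, -0.051, 0.1696]
ee_rot: [0.0, 0.738, 0.674, 0.0]
contact_force: [-1.4, -1.4, 5.4]
width: 0.0134
gripper_force: 60.3
```

Emit:
servo_tool(
  moves=[
    {"dp": [0,0,0.005],"delta_rot": [0,0,0],"fingers": 0},
    {"dp": [0,0,0.005],"delta_rot": [0,0,0],"fingers": 0},
  ],
)

```text
clock: 14.75
position: [0.5695, -0.051, 0.1677]
ee_rot: [0.0, 0.738, 0.674, 0.0]
contact_force: [-1.4, -1.7, 6.9]
width: 0.0132
gripper_force: 60.3
```

Emit:
servo_tool(
  moves=[
    {"dp": [0,0,0.005],"delta_rot": [0,0,0],"fingers": 0},
    {"dp": [0,0,0.005],"delta_rot": [0,0,0],"fingers": 0},
  ],
)

```text
clock: 14.95
position: [0.5695, -0.051, 0.1658]
ee_rot: [0.0, 0.738, 0.674, 0.0]
contact_force: [-1.1, -1.0, 6.0]
width: 0.0133
gripper_force: 60.3
```

Emit:
servo_tool(
  moves=[
    {"dp": [0,0,0.005],"delta_rot": [0,0,0],"fingers": 0},
    {"dp": [0,0,0],"delta_rot": [0,0,0],"fingers": 0},
  ],
)

```text
clock: 15.15
position: [0.5695, -0.051, 0.1647]
ee_rot: [0.0, 0.738, 0.674, 0.0]
contact_force: [-1.8, -1.6, 5.4]
width: 0.0133
gripper_force: 60.3
```

Emit:
servo_tool(
  moves=[
    {"dp": [0,0,0.005],"delta_rot": [0,0,0],"fingers": 0},
    {"dp": [0,0,0],"delta_rot": [0,0,0],"fingers": 0},
  ],
)

```text
clock: 15.35
position: [0.5695, -0.051, 0.1646]
ee_rot: [0.001, 0.738, 0.674, 0.0]
contact_force: [-2.8, -0.7, 11.1]
width: 0.013
gripper_force: 61.2
```

Emit:
servo_tool(
  moves=[
    {"dp": [0,0,0.005],"delta_rot": [0,0,0],"fingers": 0},
    {"dp": [0,0,0],"delta_rot": [0,0,0],"fingers": 0},
  ],
)

```text
clock: 15.55
position: [0.5695, -0.051, 0.1645]
ee_rot: [0.001, 0.738, 0.674, 0.0]
contact_force: [-3.6, -1.3, 14.5]
width: 0.013
gripper_force: 61.9
```

Hard stop felt on red. I'll release it and go for blue.

Emit:
servo_tool(
  moves=[
    {"dp": [0,0,-0.01],"delta_rot": [0,0,0],"fingers": 0.4},
    {"dp": [0,0,0],"delta_rot": [0,0,0],"fingers": 0.4},
    {"dp": [0,0,0],"delta_rot": [0,0,0],"fingers": 0.4},
    {"dp": [0,0,-0.05],"delta_rot": [0,0,0],"fingers": 0.4},
    {"dp": [0,0,-0.2],"delta_rot": [0,0,0],"fingers": 0.4},
  ],
)

```text
clock: 16.05
position: [0.567, -0.0503, 0.2104]
ee_rot: [-0.004, 0.739, 0.674, -0.003]
contact_force: [0.4, 0.2, -0.1]
width: 0.0343
gripper_force: 0.0
```

Emit:
servo_tool(
  moves=[
    {"dp": [0,0,-0.2],"delta_rot": [0,0,0],"fingers": 0.4},
    {"dp": [0,0,-0.15],"delta_rot": [0,0,0],"fingers": 0.4},
    {"dp": [0,0,0],"delta_rot": [0,0,0],"fingers": 0.4},
    {"dp": [0,0,0],"delta_rot": [0,0,0],"fingers": 0.4},
  ],
)

```text
clock: 16.45
position: [0.5696, -0.0508, 0.2846]
ee_rot: [0.001, 0.739, 0.674, 0.001]
contact_force: [-0.8, 0.6, -0.4]
width: 0.0343
gripper_force: 0.0
```

Run:
```python
from h import *
s,p,R=st();print(s["clock"],p,R.round(3),s["width"],s["contact_force"])
w,_=grab("wrist","w5.png")
plan([((.5385,.2755,.28),-6.7)],.4,.047)
```

```text
16.45 [ 0.56957111 -0.05077617  0.28462396] [[ 0.091  0.996  0.002]
 [ 0.996 -0.091 -0.   ]
 [ 0.     0.002 -1.   ]] 0.0342589981619619 [-0.79891688  0.56956836 -0.40430186]
[{"dp": [0.23, -0.043, 0.002], "delta_rot": [0.0, 0.0, 0.04], "fingers": 0.4}, {"dp": [0.23, -0.044, 0.003], "delta_rot": [0.0, 0.0, 0.04], "fingers": 0.4}, {"dp": [0.23, -0.045, 0.002], "delta_rot": [0.0, 0.0, 0.04], "fingers": 0.4}, {"dp": [0.229, -0.045, 0.003], "delta_rot": [0.0, 0.0, 0.03], "fingers": 0.4}, {"dp": [0.229, -0.046, 0.002], "delta_rot": [0.0, 0.0, 0.04], "fingers": 0.4}]
[{"dp": [0.229, -0.047, 0.003], "delta_rot": [0.0, 0.0, 0.03], "fingers": 0.4}, {"dp": [0.23, -0.048, 0.002], "delta_rot": [-0.01, 0.0, 0.04], "fingers": 0.4}]
```

View pics/w5.png

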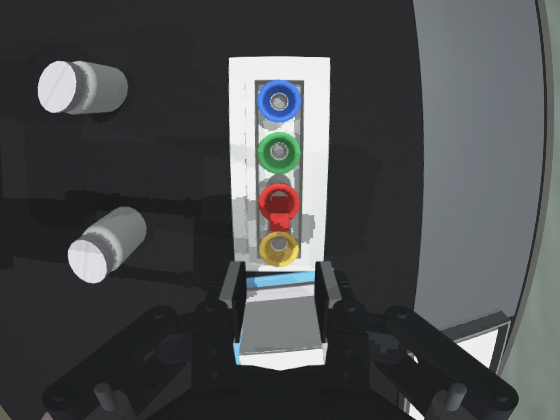

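Red stands in its vial at (280,210). Next, blue.

Emit:
servo_tool(
  moves=[
    {"dp": [0.23,-0.043,0.002],"delta_rot": [0,0,0.04],"fingers": 0.4},
    {"dp": [0.23,-0.044,0.003],"delta_rot": [0,0,0.04],"fingers": 0.4},
    {"dp": [0.23,-0.045,0.002],"delta_rot": [0,0,0.04],"fingers": 0.4},
    {"dp": [0.23,-0.045,0.003],"delta_rot": [0,0,0.03],"fingers": 0.4},
    {"dp": [0.23,-0.046,0.002],"delta_rot": [0,0,0.04],"fingers": 0.4},
  ],
)

```text
clock: 17.0
position: [0.5465, 0.184, 0.2794]
ee_rot: [-0.001, 0.745, 0.667, -0.002]
contact_force: [2.1, -0.3, -0.3]
width: 0.0341
gripper_force: 0.0
```

Emit:
servo_tool(
  moves=[
    {"dp": [0.23,-0.047,0.003],"delta_rot": [0,0,0.03],"fingers": 0.4},
    {"dp": [0.23,-0.048,0.002],"delta_rot": [0,0,0.04],"fingers": 0.4},
    {"dp": [0,0,0],"delta_rot": [0,0,0],"fingers": 0.4},
    {"dp": [0,0,0],"delta_rot": [0,0,0],"fingers": 0.4},
    {"dp": [0,0,0],"delta_rot": [0,0,0],"fingers": 0.4},
  ],
)

```text
clock: 17.5
position: [0.5388, 0.2749, 0.2792]
ee_rot: [-0.0, 0.747, 0.664, -0.001]
contact_force: [0.9, 0.0, 0.5]
width: 0.0338
gripper_force: 0.0
```

Run:
```python
from h import *
s,p,R=st();print(s["clock"],p,R.round(3))
plan([((.5385,.2755,.15),-6.7,.033)],.4)
```

```text
17.5 [0.53878627 0.27492048 0.2791592 ] [[ 0.117  0.993 -0.002]
 [ 0.993 -0.117 -0.002]
 [-0.002 -0.002 -1.   ]]
[{"dp": [0.001, 0.0, 0.161], "delta_rot": [-0.01, 0.0, 0.0], "fingers": 0.4}, {"dp": [0.001, 0.0, 0.162], "delta_rot": [0.0, 0.01, 0.0], "fingers": 0.4}, {"dp": [0.001, 0.0, 0.161], "delta_rot": [-0.01, 0.0, 0.0], "fingers": 0.4}, {"dp": [0.001, -0.001, 0.162], "delta_rot": [0.0, 0.01, 0.0], "fingers": 0.4}]
```

Emit:
servo_tool(
  moves=[
    {"dp": [0.002,0,0.16],"delta_rot": [0,0,0],"fingers": 0.4},
    {"dp": [0,0,0.16],"delta_rot": [0,0,0],"fingers": 0.4},
    {"dp": [0,0,0.16],"delta_rot": [0,0,0],"fingers": 0.4},
    {"dp": [0,0,0.165],"delta_rot": [0,0,0],"fingers": 0.4},
    {"dp": [0,0,0],"delta_rot": [0,0,0],"fingers": 0.4},
  ],
)

```text
clock: 18.0
position: [0.5365, 0.2733, 0.1469]
ee_rot: [-0.002, 0.748, 0.664, -0.005]
contact_force: [-1.5, -0.0, -1.2]
width: 0.0343
gripper_force: 0.0
```

Emit:
servo_tool(
  moves=[
    {"dp": [0,0,0],"delta_rot": [0,0,0],"fingers": 0},
    {"dp": [0,0,0],"delta_rot": [0,0,0],"fingers": 0},
    {"dp": [0,0,0],"delta_rot": [0,0,0],"fingers": 0},
    {"dp": [0,0,0],"delta_rot": [0,0,0],"fingers": 0},
  ],
)

```text
clock: 18.4
position: [0.5395, 0.2765, 0.1529]
ee_rot: [0.0, 0.747, 0.665, 0.001]
contact_force: [-1.3, -0.0, -0.3]
width: 0.0133
gripper_force: 58.5
```

Emit:
servo_tool(
  moves=[
    {"dp": [0,0,-0.1],"delta_rot": [0,0,0],"fingers": 0},
    {"dp": [0,0,-0.2],"delta_rot": [0,0,0],"fingers": 0},
    {"dp": [0,0,-0.2],"delta_rot": [0,0,0],"fingers": 0},
    {"dp": [0,0,-0.2],"delta_rot": [0,0,0],"fingers": 0},
    {"dp": [0,0,0],"delta_rot": [0,0,0],"fingers": 0},
  ],
)

```text
clock: 18.9
position: [0.5422, 0.2777, 0.2993]
ee_rot: [0.003, 0.747, 0.665, 0.008]
contact_force: [0.2, 0.9, 0.1]
width: 0.0136
gripper_force: 58.6
```

Emit:
servo_tool(
  moves=[
    {"dp": [0,0,0],"delta_rot": [0,0,0],"fingers": 0},
    {"dp": [0,0,0],"delta_rot": [0,0,0],"fingers": 0},
  ],
)

```text
clock: 19.1
position: [0.5386, 0.2762, 0.2906]
ee_rot: [-0.0, 0.747, 0.665, -0.001]
contact_force: [0.3, 0.3, -0.4]
width: 0.0131
gripper_force: 58.6
```

Run:
```python
from h import *
s,p,R=st();print(s["clock"],p,R.round(3))
plan([((.5772,.037,.285),-5.15)],0)
```

```text
19.1 [0.53863665 0.27623027 0.29057957] [[ 0.117  0.993 -0.001]
 [ 0.993 -0.117 -0.   ]
 [-0.    -0.001 -1.   ]]
[{"dp": [-0.194, 0.055, 0.005], "delta_rot": [0.0, 0.0, -0.05], "fingers": 0}, {"dp": [-0.195, 0.054, 0.005], "delta_rot": [0.0, 0.0, -0.04], "fingers": 0}, {"dp": [-0.195, 0.054, 0.005], "delta_rot": [0.0, 0.0, -0.05], "fingers": 0}, {"dp": [-0.195, 0.052, 0.004], "delta_rot": [0.0, 0.0, -0.04], "fingers": 0}, {"dp": [-0.195, 0.052, 0.005], "delta_rot": [-0.01, 0.0, -0.05], "fingers": 0}]
[{"dp": [-0.195, 0.051, 0.004], "delta_rot": [0.0, 0.0, -0.04], "fingers": 0}]
```

Emit:
servo_tool(
  moves=[
    {"dp": [-0.195,0.055,0.005],"delta_rot": [0,0,-0.05],"fingers": 0},
    {"dp": [-0.195,0.054,0.005],"delta_rot": [0,0,-0.04],"fingers": 0},
    {"dp": [-0.195,0.054,0.005],"delta_rot": [0,0,-0.05],"fingers": 0},
    {"dp": [-0.195,0.052,0.005],"delta_rot": [0,0,-0.04],"fingers": 0},
    {"dp": [-0.195,0.052,0.005],"delta_rot": [0,0,-0.05],"fingers": 0},
  ],
)

```text
clock: 19.6
position: [0.5706, 0.0753, 0.2844]
ee_rot: [-0.001, 0.739, 0.673, -0.001]
contact_force: [-0.1, -0.8, -0.7]
width: 0.0131
gripper_force: 58.6
```

Emit:
servo_tool(
  moves=[
    {"dp": [-0.195,0.051,0.005],"delta_rot": [0,0,-0.04],"fingers": 0},
    {"dp": [0,0,0],"delta_rot": [0,0,0],"fingers": 0},
    {"dp": [0,0,0],"delta_rot": [0,0,0],"fingers": 0},
    {"dp": [0,0,0],"delta_rot": [0,0,0],"fingers": 0},
  ],
)

```text
clock: 20.0
position: [0.5772, 0.0377, 0.2843]
ee_rot: [-0.001, 0.738, 0.675, -0.0]
contact_force: [0.8, 0.7, 0.1]
width: 0.0129
gripper_force: 58.6
```

Run:
```python
from h import *
s,p,R=st();print(s["clock"],p,R.round(3))
plan([((.5772,.037,.19),-5.15,.02)],0)
```

```text
20.0 [0.57723884 0.03774334 0.28431262] [[ 0.089  0.996 -0.002]
 [ 0.996 -0.089  0.001]
 [ 0.001 -0.002 -1.   ]]
[{"dp": [-0.001, 0.0, 0.094], "delta_rot": [0.0, 0.0, 0.0], "fingers": 0}, {"dp": [-0.001, 0.0, 0.094], "delta_rot": [-0.01, 0.0, 0.0], "fingers": 0}, {"dp": [-0.001, 0.0, 0.095], "delta_rot": [0.0, 0.0, 0.0], "fingers": 0}, {"dp": [-0.001, 0.0, 0.094], "delta_rot": [-0.01, 0.0, 0.0], "fingers": 0}, {"dp": [0.0, 0.001, 0.095], "delta_rot": [0.0, -0.01, 0.0], "fingers": 0}]
```

Emit:
servo_tool(
  moves=[
    {"dp": [-0.002,0,0.11],"delta_rot": [0,0,0],"fingers": 0},
    {"dp": [0,0,0.12],"delta_rot": [0,0,0],"fingers": 0},
    {"dp": [0,0,0.06],"delta_rot": [0,0,0],"fingers": 0},
    {"dp": [0,0,0.03],"delta_rot": [0,0,0],"fingers": 0},
    {"dp": [0,0,0.03],"delta_rot": [0,0,0],"fingers": 0},
  ],
)

```text
clock: 20.5
position: [0.578, 0.0373, 0.2154]
ee_rot: [0.0, 0.738, 0.675, 0.0]
contact_force: [0.4, 0.7, 0.3]
width: 0.0135
gripper_force: 58.6
```

Emit:
servo_tool(
  moves=[
    {"dp": [0,0,0.025],"delta_rot": [0,0,0],"fingers": 0},
    {"dp": [0,0,0],"delta_rot": [0,0,0],"fingers": 0},
  ],
)

```text
clock: 20.7
position: [0.5777, 0.0367, 0.2103]
ee_rot: [-0.0, 0.738, 0.675, 0.0]
contact_force: [0.2, -0.4, -0.9]
width: 0.0131
gripper_force: 58.6
```

Emit:
servo_tool(
  moves=[
    {"dp": [0,0,0.02],"delta_rot": [0,0,0],"fingers": 0},
    {"dp": [0,0,0.02],"delta_rot": [0,0,0],"fingers": 0},
    {"dp": [0,0,0.02],"delta_rot": [0,0,0],"fingers": 0},
  ],
)

```text
clock: 21.0
position: [0.5778, 0.0365, 0.1983]
ee_rot: [0.0, 0.738, 0.675, 0.0]
contact_force: [-0.9, -0.6, -1.2]
width: 0.0134
gripper_force: 58.6
```

Emit:
servo_tool(
  moves=[
    {"dp": [0,0,0.02],"delta_rot": [0,0,0],"fingers": 0},
    {"dp": [0,0,0.02],"delta_rot": [0,0,0],"fingers": 0},
    {"dp": [0,0,0.02],"delta_rot": [0,0,0],"fingers": 0},
  ],
)

```text
clock: 21.3
position: [0.5777, 0.0366, 0.1862]
ee_rot: [-0.0, 0.738, 0.675, 0.0]
contact_force: [-0.6, 0.0, 5.3]
width: 0.0134
gripper_force: 59.3
```

Run:
```python
from h import *
s,p,R=st();print(s["clock"],p,s["contact_force"])
```

```text
21.3 [0.57772108 0.03656005 0.18616673] [-0.59233391  0.04131326  5.2844154 ]
```

Emit:
servo_tool(
  moves=[
    {"dp": [0,0,0.02],"delta_rot": [0,0,0],"fingers": 0},
    {"dp": [0,0,0.02],"delta_rot": [0,0,0],"fingers": 0},
    {"dp": [0,0,0.02],"delta_rot": [0,0,0],"fingers": 0},
    {"dp": [0,0,0.015],"delta_rot": [0,0,0],"fingers": 0},
  ],
)

```text
clock: 21.7
position: [0.5777, 0.0366, 0.1719]
ee_rot: [0.0, 0.738, 0.675, 0.0]
contact_force: [-1.5, 0.0, 5.9]
width: 0.0132
gripper_force: 59.3
```

Emit:
servo_tool(
  moves=[
    {"dp": [0,0,0.01],"delta_rot": [0,0,0],"fingers": 0},
    {"dp": [0,0,0.005],"delta_rot": [0,0,0],"fingers": 0},
  ],
)

```text
clock: 21.9
position: [0.5777, 0.0366, 0.1689]
ee_rot: [0.0, 0.738, 0.675, 0.0]
contact_force: [-1.8, 0.5, 4.7]
width: 0.013
gripper_force: 59.3
```

Emit:
servo_tool(
  moves=[
    {"dp": [0,0,0.005],"delta_rot": [0,0,0],"fingers": 0},
    {"dp": [0,0,0.005],"delta_rot": [0,0,0],"fingers": 0},
  ],
)

```text
clock: 22.1
position: [0.5778, 0.0366, 0.1682]
ee_rot: [0.0, 0.738, 0.675, 0.0]
contact_force: [-3.5, -0.1, 17.0]
width: 0.0133
gripper_force: 60.9
```

Emit:
servo_tool(
  moves=[
    {"dp": [0,0,0.005],"delta_rot": [0,0,0],"fingers": 0},
    {"dp": [0,0,0],"delta_rot": [0,0,0],"fingers": 0},
  ],
)

```text
clock: 22.3
position: [0.5778, 0.0366, 0.1682]
ee_rot: [0.001, 0.738, 0.675, 0.001]
contact_force: [-4.5, -0.4, 16.0]
width: 0.0132
gripper_force: 61.2
```

Hard stop on blue. I'll release it and go for green.

Emit:
servo_tool(
  moves=[
    {"dp": [0,0,-0.01],"delta_rot": [0,0,0],"fingers": 0.4},
    {"dp": [0,0,0],"delta_rot": [0,0,0],"fingers": 0.4},
    {"dp": [0,0,0],"delta_rot": [0,0,0],"fingers": 0.4},
    {"dp": [0,0,-0.05],"delta_rot": [0,0,0],"fingers": 0.4},
    {"dp": [0,0,-0.2],"delta_rot": [0,0,0],"fingers": 0.4},
  ],
)

```text
clock: 22.8
position: [0.5752, 0.0367, 0.2139]
ee_rot: [-0.004, 0.738, 0.675, -0.004]
contact_force: [0.4, -0.2, 0.6]
width: 0.0341
gripper_force: 0.0
```

Emit:
servo_tool(
  moves=[
    {"dp": [0,0,-0.2],"delta_rot": [0,0,0],"fingers": 0.4},
    {"dp": [0,0,-0.12],"delta_rot": [0,0,0],"fingers": 0.4},
    {"dp": [0,0,0],"delta_rot": [0,0,0],"fingers": 0.4},
    {"dp": [0,0,0],"delta_rot": [0,0,0],"fingers": 0.4},
  ],
)

```text
clock: 23.2
position: [0.5776, 0.0366, 0.2818]
ee_rot: [0.0, 0.738, 0.675, 0.0]
contact_force: [-0.5, -0.1, 0.0]
width: 0.0343
gripper_force: 0.0
```

Run:
```python
from h import *
s,p,R=st();print(s["clock"],p,R.round(3))
plan([((.5437,.319,.28),-6.7)],.4,.047)
```

```text
23.2 [0.57763275 0.0366081  0.28175853] [[ 0.09   0.996  0.001]
 [ 0.996 -0.09   0.   ]
 [ 0.     0.001 -1.   ]]
[{"dp": [0.199, -0.042, 0.001], "delta_rot": [0.0, 0.0, 0.04], "fingers": 0.4}, {"dp": [0.198, -0.043, 0.001], "delta_rot": [0.0, 0.0, 0.04], "fingers": 0.4}, {"dp": [0.198, -0.044, 0.001], "delta_rot": [0.0, 0.0, 0.04], "fingers": 0.4}, {"dp": [0.198, -0.045, 0.001], "delta_rot": [0.0, 0.0, 0.04], "fingers": 0.4}, {"dp": [0.198, -0.045, 0.002], "delta_rot": [0.0, 0.0, 0.04], "fingers": 0.4}]
[{"dp": [0.198, -0.046, 0.001], "delta_rot": [0.0, 0.0, 0.03], "fingers": 0.4}, {"dp": [0.198, -0.047, 0.002], "delta_rot": [0.01, 0.0, 0.04], "fingers": 0.4}]
```

Emit:
servo_tool(
  moves=[
    {"dp": [0.2,-0.042,0.001],"delta_rot": [0,0,0.04],"fingers": 0.4},
    {"dp": [0.2,-0.043,0.001],"delta_rot": [0,0,0.04],"fingers": 0.4},
    {"dp": [0.2,-0.044,0.001],"delta_rot": [0,0,0.04],"fingers": 0.4},
    {"dp": [0.2,-0.045,0.001],"delta_rot": [0,0,0.04],"fingers": 0.4},
    {"dp": [0.2,-0.045,0.002],"delta_rot": [0,0,0.04],"fingers": 0.4},
  ],
)

```text
clock: 23.7
position: [0.5525, 0.2411, 0.2781]
ee_rot: [-0.001, 0.745, 0.667, -0.002]
contact_force: [0.9, 0.7, 0.4]
width: 0.0343
gripper_force: 0.0
```

Emit:
servo_tool(
  moves=[
    {"dp": [0.2,-0.046,0.001],"delta_rot": [0,0,0.03],"fingers": 0.4},
    {"dp": [0.19,-0.047,0.002],"delta_rot": [0,0,0.04],"fingers": 0.4},
    {"dp": [0,0,0],"delta_rot": [0,0,0],"fingers": 0.4},
    {"dp": [0,0,0],"delta_rot": [0,0,0],"fingers": 0.4},
    {"dp": [0,0,0],"delta_rot": [0,0,0],"fingers": 0.4},
  ],
)

```text
clock: 24.2
position: [0.5436, 0.3185, 0.2783]
ee_rot: [-0.0, 0.747, 0.664, -0.001]
contact_force: [-0.1, -0.4, -0.5]
width: 0.0342
gripper_force: 0.0
```

Run:
```python
from h import *
s,p,R=st();print(s["clock"],p,R.round(3))
plan([((.5437,.319,.1505),-6.7,.033)],.4)
```

```text
24.2 [0.54358026 0.31851751 0.27829198] [[ 0.117  0.993 -0.002]
 [ 0.993 -0.117 -0.002]
 [-0.002 -0.002 -1.   ]]
[{"dp": [0.001, 0.0, 0.16], "delta_rot": [-0.01, 0.0, 0.0], "fingers": 0.4}, {"dp": [0.001, 0.0, 0.16], "delta_rot": [0.0, 0.01, 0.0], "fingers": 0.4}, {"dp": [0.001, 0.001, 0.159], "delta_rot": [-0.01, 0.0, 0.0], "fingers": 0.4}, {"dp": [0.0, 0.0, 0.16], "delta_rot": [0.0, 0.01, 0.0], "fingers": 0.4}]
```

Emit:
servo_tool(
  moves=[
    {"dp": [0.002,0,0.16],"delta_rot": [0,0,0],"fingers": 0.4},
    {"dp": [0,0,0.16],"delta_rot": [0,0,0],"fingers": 0.4},
    {"dp": [0,0,0.16],"delta_rot": [0,0,0],"fingers": 0.4},
    {"dp": [0,0,0.16],"delta_rot": [0,0,0],"fingers": 0.4},
    {"dp": [0,0,0],"delta_rot": [0,0,0],"fingers": 0.4},
  ],
)

```text
clock: 24.7
position: [0.5414, 0.317, 0.1469]
ee_rot: [-0.002, 0.748, 0.664, -0.005]
contact_force: [-0.4, -0.3, -0.2]
width: 0.0344
gripper_force: 0.0
```

Emit:
servo_tool(
  moves=[
    {"dp": [0,0,0],"delta_rot": [0,0,0],"fingers": 0},
    {"dp": [0,0,0],"delta_rot": [0,0,0],"fingers": 0},
    {"dp": [0,0,0],"delta_rot": [0,0,0],"fingers": 0},
    {"dp": [0,0,0],"delta_rot": [0,0,0],"fingers": 0},
  ],
)

```text
clock: 25.1
position: [0.5444, 0.3201, 0.1532]
ee_rot: [0.0, 0.747, 0.665, 0.001]
contact_force: [-0.3, 0.2, 0.8]
width: 0.0132
gripper_force: 59.0
```

Emit:
servo_tool(
  moves=[
    {"dp": [0,0,-0.1],"delta_rot": [0,0,0],"fingers": 0},
    {"dp": [0,0,-0.2],"delta_rot": [0,0,0],"fingers": 0},
    {"dp": [0,0,-0.2],"delta_rot": [0,0,0],"fingers": 0},
    {"dp": [0,0,-0.2],"delta_rot": [0,0,0],"fingers": 0},
    {"dp": [0,0,0],"delta_rot": [0,0,0],"fingers": 0},
  ],
)

```text
clock: 25.6
position: [0.5468, 0.3213, 0.2997]
ee_rot: [0.002, 0.747, 0.665, 0.008]
contact_force: [0.0, 0.9, 0.6]
width: 0.0134
gripper_force: 59.0
```

Emit:
servo_tool(
  moves=[
    {"dp": [0,0,0],"delta_rot": [0,0,0],"fingers": 0},
    {"dp": [0,0,0],"delta_rot": [0,0,0],"fingers": 0},
  ],
)

```text
clock: 25.8
position: [0.5434, 0.3196, 0.2907]
ee_rot: [-0.0, 0.747, 0.665, -0.001]
contact_force: [-0.1, 0.4, -0.9]
width: 0.0131
gripper_force: 59.0
```

Run:
```python
from h import *
s,p,R=st();print(s["clock"],p,R.round(3),s["width"])
plan([((.5733,-.0067,.288),-5.15)],0,.047)
```

```text
25.8 [0.54337958 0.31964952 0.29071529] [[ 0.117  0.993 -0.001]
 [ 0.993 -0.117 -0.001]
 [-0.001 -0.001 -1.   ]] 0.01309781079085575
[{"dp": [-0.229, 0.048, 0.002], "delta_rot": [0.0, 0.0, -0.04], "fingers": 0}, {"dp": [-0.229, 0.048, 0.002], "delta_rot": [0.0, 0.0, -0.04], "fingers": 0}, {"dp": [-0.229, 0.047, 0.002], "delta_rot": [0.0, 0.0, -0.04], "fingers": 0}, {"dp": [-0.23, 0.046, 0.002], "delta_rot": [0.0, 0.0, -0.04], "fingers": 0}, {"dp": [-0.23, 0.045, 0.002], "delta_rot": [0.0, 0.0, -0.04], "fingers": 0}]
[{"dp": [-0.23, 0.043, 0.002], "delta_rot": [-0.01, 0.0, -0.04], "fingers": 0}, {"dp": [-0.23, 0.043, 0.002], "delta_rot": [0.0, 0.01, -0.03], "fingers": 0}]
```

Emit:
servo_tool(
  moves=[
    {"dp": [-0.23,0.048,0],"delta_rot": [0,0,-0.04],"fingers": 0},
    {"dp": [-0.23,0.048,0],"delta_rot": [0,0,-0.04],"fingers": 0},
    {"dp": [-0.23,0.047,0],"delta_rot": [0,0,-0.04],"fingers": 0},
    {"dp": [-0.23,0.046,0],"delta_rot": [0,0,-0.04],"fingers": 0},
    {"dp": [-0.23,0.045,0],"delta_rot": [0,0,-0.04],"fingers": 0},
  ],
)

```text
clock: 26.3
position: [0.5646, 0.0844, 0.2896]
ee_rot: [-0.001, 0.74, 0.672, -0.001]
contact_force: [1.1, 0.4, -0.4]
width: 0.0131
gripper_force: 59.0
```

Emit:
servo_tool(
  moves=[
    {"dp": [-0.23,0.043,0],"delta_rot": [0,0,-0.04],"fingers": 0},
    {"dp": [-0.228,0.043,0],"delta_rot": [0,0,-0.03],"fingers": 0},
    {"dp": [0,0,0],"delta_rot": [0,0,0],"fingers": 0},
    {"dp": [0,0,0],"delta_rot": [0,0,0],"fingers": 0},
    {"dp": [0,0,0],"delta_rot": [0,0,0],"fingers": 0},
  ],
)

```text
clock: 26.8
position: [0.5733, -0.0057, 0.2904]
ee_rot: [-0.001, 0.738, 0.675, -0.0]
contact_force: [-0.1, 0.1, -0.8]
width: 0.0131
gripper_force: 59.0
```

Run:
```python
from h import *
s,p,R=st();print(s["clock"],p,R.round(3))
plan([((.5733,-.0067,.21),-5.15,.03)],0)
```

```text
26.8 [ 0.57333743 -0.0057085   0.29044059] [[ 0.089  0.996 -0.002]
 [ 0.996 -0.089  0.001]
 [ 0.001 -0.002 -1.   ]]
[{"dp": [-0.002, 0.0, 0.134], "delta_rot": [-0.01, 0.0, 0.0], "fingers": 0}, {"dp": [-0.002, 0.0, 0.134], "delta_rot": [-0.01, -0.01, 0.0], "fingers": 0}, {"dp": [-0.001, 0.001, 0.134], "delta_rot": [0.0, 0.0, 0.0], "fingers": 0}]
```

Emit:
servo_tool(
  moves=[
    {"dp": [-0.005,0,0.13],"delta_rot": [0,0,0],"fingers": 0},
    {"dp": [0,0,0.13],"delta_rot": [0,0,0],"fingers": 0},
    {"dp": [0,0,0.06],"delta_rot": [0,0,0],"fingers": 0},
    {"dp": [0,0,0.04],"delta_rot": [0,0,0],"fingers": 0},
    {"dp": [0,0,0.04],"delta_rot": [0,0,0],"fingers": 0},
  ],
)

```text
clock: 27.3
position: [0.5742, -0.0068, 0.2115]
ee_rot: [0.0, 0.738, 0.675, 0.0]
contact_force: [1.1, -0.1, 0.2]
width: 0.0129
gripper_force: 59.0
```

Emit:
servo_tool(
  moves=[
    {"dp": [0,0,0.025],"delta_rot": [0,0,0],"fingers": 0},
    {"dp": [0,0,0.02],"delta_rot": [0,0,0],"fingers": 0},
  ],
)

```text
clock: 27.5
position: [0.5741, -0.0075, 0.2028]
ee_rot: [0.0, 0.738, 0.675, 0.0]
contact_force: [-0.3, -0.2, 0.6]
width: 0.0129
gripper_force: 59.0
```

Emit:
servo_tool(
  moves=[
    {"dp": [0,0,0.02],"delta_rot": [0,0,0],"fingers": 0},
    {"dp": [0,0,0.02],"delta_rot": [0,0,0],"fingers": 0},
  ],
)

```text
clock: 27.7
position: [0.574, -0.0077, 0.1947]
ee_rot: [0.0, 0.738, 0.675, 0.0]
contact_force: [0.8, -0.1, -0.2]
width: 0.0129
gripper_force: 59.0
```

Emit:
servo_tool(
  moves=[
    {"dp": [0,0,0.01],"delta_rot": [0,0,0],"fingers": 0},
    {"dp": [0,0,0],"delta_rot": [0,0,0],"fingers": 0},
  ],
)

```text
clock: 27.9
position: [0.5736, -0.0077, 0.1923]
ee_rot: [-0.0, 0.738, 0.675, -0.0]
contact_force: [-0.1, -0.4, -0.1]
width: 0.0131
gripper_force: 59.0
```

Emit:
servo_tool(
  moves=[
    {"dp": [0,0,0.02],"delta_rot": [0,0,0],"fingers": 0},
    {"dp": [0,0,0.02],"delta_rot": [0,0,0],"fingers": 0},
    {"dp": [0,0,0.02],"delta_rot": [0,0,0],"fingers": 0},
    {"dp": [0,0,0.02],"delta_rot": [0,0,0],"fingers": 0},
  ],
)

```text
clock: 28.3
position: [0.5741, -0.0077, 0.1776]
ee_rot: [0.001, 0.738, 0.675, 0.001]
contact_force: [-1.7, 0.3, 7.3]
width: 0.0132
gripper_force: 60.0
```

Emit:
servo_tool(
  moves=[
    {"dp": [0,0,0.015],"delta_rot": [0,0,0],"fingers": 0},
    {"dp": [0,0,0.01],"delta_rot": [0,0,0],"fingers": 0},
  ],
)

```text
clock: 28.5
position: [0.5741, -0.0077, 0.1725]
ee_rot: [0.001, 0.738, 0.675, 0.001]
contact_force: [-1.5, -0.1, 7.4]
width: 0.0133
gripper_force: 60.0
```

Emit:
servo_tool(
  moves=[
    {"dp": [0,0,0.005],"delta_rot": [0,0,0],"fingers": 0},
    {"dp": [0,0,0.005],"delta_rot": [0,0,0],"fingers": 0},
  ],
)

```text
clock: 28.7
position: [0.5741, -0.0077, 0.1706]
ee_rot: [0.001, 0.738, 0.675, 0.001]
contact_force: [-1.5, -1.0, 7.2]
width: 0.0131
gripper_force: 60.0
```

Emit:
servo_tool(
  moves=[
    {"dp": [0,0,0.005],"delta_rot": [0,0,0],"fingers": 0},
    {"dp": [0,0,0],"delta_rot": [0,0,0],"fingers": 0},
  ],
)

```text
clock: 28.9
position: [0.5741, -0.0077, 0.1695]
ee_rot: [0.001, 0.738, 0.675, 0.001]
contact_force: [-1.0, -0.3, 5.3]
width: 0.0131
gripper_force: 59.9
```

Emit:
servo_tool(
  moves=[
    {"dp": [0,0,0.005],"delta_rot": [0,0,0],"fingers": 0},
    {"dp": [0,0,0],"delta_rot": [0,0,0],"fingers": 0},
  ],
)

```text
clock: 29.1
position: [0.5741, -0.0077, 0.1686]
ee_rot: [0.001, 0.738, 0.675, 0.001]
contact_force: [-1.2, 0.3, 5.9]
width: 0.0132
gripper_force: 60.0
```

Emit:
servo_tool(
  moves=[
    {"dp": [0,0,0.005],"delta_rot": [0,0,0],"fingers": 0},
    {"dp": [0,0,0],"delta_rot": [0,0,0],"fingers": 0},
  ],
)

```text
clock: 29.3
position: [0.5742, -0.0077, 0.1686]
ee_rot: [0.001, 0.738, 0.675, 0.001]
contact_force: [-2.1, 0.3, 12.0]
width: 0.0133
gripper_force: 60.8
```

Emit:
servo_tool(
  moves=[
    {"dp": [0,0,0.005],"delta_rot": [0,0,0],"fingers": 0},
    {"dp": [0,0,0],"delta_rot": [0,0,0],"fingers": 0},
  ],
)

```text
clock: 29.5
position: [0.5742, -0.0077, 0.1685]
ee_rot: [0.001, 0.738, 0.675, 0.001]
contact_force: [-2.9, 0.1, 17.5]
width: 0.0131
gripper_force: 61.6
```

Hard stop on green. Last is yellow.

Emit:
servo_tool(
  moves=[
    {"dp": [0,0,-0.01],"delta_rot": [0,0,0],"fingers": 0.4},
    {"dp": [0,0,0],"delta_rot": [0,0,0],"fingers": 0.4},
    {"dp": [0,0,0],"delta_rot": [0,0,0],"fingers": 0.4},
    {"dp": [0,0,-0.05],"delta_rot": [0,0,0],"fingers": 0.4},
    {"dp": [0,0,-0.2],"delta_rot": [0,0,0],"fingers": 0.4},
  ],
)

```text
clock: 30.0
position: [0.5712, -0.0074, 0.2141]
ee_rot: [-0.004, 0.738, 0.675, -0.003]
contact_force: [0.2, -0.8, 0.5]
width: 0.0342
gripper_force: 0.0
```

Emit:
servo_tool(
  moves=[
    {"dp": [0,0,-0.2],"delta_rot": [0,0,0],"fingers": 0.4},
    {"dp": [0,0,-0.12],"delta_rot": [0,0,0],"fingers": 0.4},
    {"dp": [0,0,0],"delta_rot": [0,0,0],"fingers": 0.4},
    {"dp": [0,0,0],"delta_rot": [0,0,0],"fingers": 0.4},
  ],
)

```text
clock: 30.4
position: [0.5737, -0.0076, 0.282]
ee_rot: [0.0, 0.738, 0.675, 0.0]
contact_force: [-0.2, -0.0, 0.2]
width: 0.0342
gripper_force: 0.0
```

Run:
```python
from h import *
s,p,R=st();print(s["clock"],p,R.round(3))
plan([((.5485,.363,.28),-6.7)],.4,.047)
```

```text
30.4 [ 0.57369338 -0.00763678  0.28196543] [[ 0.09   0.996  0.001]
 [ 0.996 -0.09   0.   ]
 [ 0.     0.001 -1.   ]]
[{"dp": [0.229, -0.037, 0.001], "delta_rot": [0.0, 0.0, 0.03], "fingers": 0.4}, {"dp": [0.229, -0.037, 0.001], "delta_rot": [0.0, 0.0, 0.03], "fingers": 0.4}, {"dp": [0.229, -0.038, 0.001], "delta_rot": [0.0, 0.0, 0.03], "fingers": 0.4}, {"dp": [0.229, -0.038, 0.001], "delta_rot": [0.0, 0.0, 0.04], "fingers": 0.4}, {"dp": [0.229, -0.04, 0.001], "delta_rot": [0.0, 0.0, 0.03], "fingers": 0.4}]
[{"dp": [0.229, -0.04, 0.002], "delta_rot": [0.0, 0.0, 0.04], "fingers": 0.4}, {"dp": [0.229, -0.041, 0.001], "delta_rot": [0.0, 0.0, 0.03], "fingers": 0.4}, {"dp": [0.228, -0.042, 0.002], "delta_rot": [0.01, 0.0, 0.04], "fingers": 0.4}]
```

Emit:
servo_tool(
  moves=[
    {"dp": [0.23,-0.037,0.001],"delta_rot": [0,0,0.03],"fingers": 0.4},
    {"dp": [0.23,-0.037,0.001],"delta_rot": [0,0,0.03],"fingers": 0.4},
    {"dp": [0.23,-0.038,0.001],"delta_rot": [0,0,0.03],"fingers": 0.4},
    {"dp": [0.23,-0.038,0.001],"delta_rot": [0,0,0.04],"fingers": 0.4},
    {"dp": [0.23,-0.04,0.001],"delta_rot": [0,0,0.03],"fingers": 0.4},
  ],
)

```text
clock: 30.9
position: [0.5569, 0.2264, 0.2785]
ee_rot: [-0.001, 0.744, 0.668, -0.002]
contact_force: [-0.0, 0.2, -1.3]
width: 0.0342
gripper_force: 0.0
```

Emit:
servo_tool(
  moves=[
    {"dp": [0.23,-0.04,0.002],"delta_rot": [0,0,0.04],"fingers": 0.4},
    {"dp": [0.23,-0.041,0.001],"delta_rot": [0,0,0.03],"fingers": 0.4},
    {"dp": [0.225,-0.042,0.002],"delta_rot": [0,0,0.04],"fingers": 0.4},
    {"dp": [0,0,0],"delta_rot": [0,0,0],"fingers": 0.4},
    {"dp": [0,0,0],"delta_rot": [0,0,0],"fingers": 0.4},
  ],
)

```text
clock: 31.4
position: [0.5475, 0.3643, 0.2772]
ee_rot: [-0.0, 0.746, 0.665, -0.002]
contact_force: [0.5, 0.0, -0.2]
width: 0.0343
gripper_force: 0.0
```

Run:
```python
from h import *
s,p,R=st();print(s["clock"],p,R.round(3))
plan([((.5485,.363,.1505),-6.7,.033)],.4)
```

```text
31.4 [0.54751977 0.36434409 0.27719711] [[ 0.114  0.993 -0.004]
 [ 0.993 -0.114 -0.003]
 [-0.003 -0.003 -1.   ]]
[{"dp": [-0.001, 0.002, 0.158], "delta_rot": [-0.01, 0.01, 0.01], "fingers": 0.4}, {"dp": [-0.001, 0.002, 0.158], "delta_rot": [-0.01, 0.01, 0.0], "fingers": 0.4}, {"dp": [-0.002, 0.001, 0.159], "delta_rot": [-0.01, 0.0, 0.01], "fingers": 0.4}, {"dp": [-0.001, 0.002, 0.158], "delta_rot": [0.0, 0.01, 0.0], "fingers": 0.4}]
```

Emit:
servo_tool(
  moves=[
    {"dp": [0,0.004,0.16],"delta_rot": [0,0,0.02],"fingers": 0.4},
    {"dp": [0,0,0.16],"delta_rot": [0,0,0],"fingers": 0.4},
    {"dp": [0,0,0.16],"delta_rot": [0,0,0],"fingers": 0.4},
    {"dp": [0,0,0.16],"delta_rot": [0,0,0],"fingers": 0.4},
    {"dp": [0,0,0],"delta_rot": [0,0,0],"fingers": 0.4},
  ],
)

```text
clock: 31.9
position: [0.5466, 0.3601, 0.1462]
ee_rot: [-0.001, 0.749, 0.663, -0.006]
contact_force: [-0.9, -0.9, -0.9]
width: 0.0344
gripper_force: 0.0
```

Emit:
servo_tool(
  moves=[
    {"dp": [0,0,0],"delta_rot": [0,0,0],"fingers": 0},
    {"dp": [0,0,0],"delta_rot": [0,0,0],"fingers": 0},
    {"dp": [0,0,0],"delta_rot": [0,0,0],"fingers": 0},
    {"dp": [0,0,0],"delta_rot": [0,0,0],"fingers": 0},
  ],
)

```text
clock: 32.3
position: [0.5498, 0.3639, 0.1532]
ee_rot: [0.0, 0.748, 0.664, 0.001]
contact_force: [-1.3, 0.6, 0.0]
width: 0.013
gripper_force: 59.1
```

Emit:
servo_tool(
  moves=[
    {"dp": [0,0,-0.1],"delta_rot": [0,0,0],"fingers": 0},
    {"dp": [0,0,-0.2],"delta_rot": [0,0,0],"fingers": 0},
    {"dp": [0,0,-0.2],"delta_rot": [0,0,0],"fingers": 0},
    {"dp": [0,0,-0.2],"delta_rot": [0,0,0],"fingers": 0},
    {"dp": [0,0,0],"delta_rot": [0,0,0],"fingers": 0},
  ],
)

```text
clock: 32.8
position: [0.5521, 0.3652, 0.3001]
ee_rot: [0.002, 0.748, 0.664, 0.008]
contact_force: [0.6, 0.7, 0.2]
width: 0.0132
gripper_force: 59.0
```

Emit:
servo_tool(
  moves=[
    {"dp": [0,0,-0.02],"delta_rot": [0,0,0],"fingers": 0},
    {"dp": [0,0,0],"delta_rot": [0,0,0],"fingers": 0},
    {"dp": [0,0,0],"delta_rot": [0,0,0],"fingers": 0},
  ],
)

```text
clock: 33.1
position: [0.549, 0.3635, 0.2943]
ee_rot: [-0.0, 0.748, 0.664, -0.001]
contact_force: [0.1, -0.3, -0.4]
width: 0.0133
gripper_force: 59.0
```

Run:
```python
from h import *
s,p,R=st();print(s["clock"],p,R.round(3),s["width"])
plan([((.5652,-.0945,.293),-5.15)],0,.047)
```

```text
33.1 [0.54895725 0.36349219 0.29433784] [[ 0.119  0.993 -0.002]
 [ 0.993 -0.119 -0.001]
 [-0.001 -0.002 -1.   ]] 0.013344639475459658
[{"dp": [-0.226, 0.035, 0.001], "delta_rot": [0.0, 0.0, -0.03], "fingers": 0}, {"dp": [-0.227, 0.035, 0.001], "delta_rot": [0.0, 0.0, -0.03], "fingers": 0}, {"dp": [-0.227, 0.034, 0.001], "delta_rot": [0.0, 0.0, -0.03], "fingers": 0}, {"dp": [-0.227, 0.033, 0.001], "delta_rot": [0.0, 0.0, -0.03], "fingers": 0}, {"dp": [-0.227, 0.033, 0.001], "delta_rot": [0.0, 0.0, -0.03], "fingers": 0}]
[{"dp": [-0.227, 0.032, 0.001], "delta_rot": [0.0, 0.0, -0.03], "fingers": 0}, {"dp": [-0.227, 0.031, 0.001], "delta_rot": [0.0, 0.0, -0.03], "fingers": 0}, {"dp": [-0.227, 0.03, 0.001], "delta_rot": [-0.01, 0.0, -0.03], "fingers": 0}, {"dp": [-0.227, 0.03, 0.0], "delta_rot": [0.0, 0.01, -0.03], "fingers": 0}, {"dp": [-0.227, 0.029, 0.0], "delta_rot": [-0.01, 0.0, -0.02], "fingers": 0}]
```

Emit:
servo_tool(
  moves=[
    {"dp": [-0.227,0.035,0],"delta_rot": [0,0,-0.03],"fingers": 0},
    {"dp": [-0.227,0.035,0],"delta_rot": [0,0,-0.03],"fingers": 0},
    {"dp": [-0.227,0.034,0],"delta_rot": [0,0,-0.03],"fingers": 0},
    {"dp": [-0.227,0.033,0],"delta_rot": [0,0,-0.03],"fingers": 0},
    {"dp": [-0.227,0.033,0],"delta_rot": [0,0,-0.03],"fingers": 0},
  ],
)

```text
clock: 33.6
position: [0.557, 0.1326, 0.2942]
ee_rot: [-0.001, 0.743, 0.67, -0.001]
contact_force: [0.9, -0.8, -0.2]
width: 0.0128
gripper_force: 59.0
```

Emit:
servo_tool(
  moves=[
    {"dp": [-0.227,0.032,0],"delta_rot": [0,0,-0.03],"fingers": 0},
    {"dp": [-0.227,0.031,0],"delta_rot": [0,0,-0.03],"fingers": 0},
    {"dp": [-0.227,0.03,0],"delta_rot": [0,0,-0.03],"fingers": 0},
    {"dp": [-0.227,0.03,0],"delta_rot": [0,0,-0.03],"fingers": 0},
    {"dp": [-0.227,0.029,0],"delta_rot": [0,0,-0.02],"fingers": 0},
  ],
)

```text
clock: 34.1
position: [0.565, -0.0963, 0.2943]
ee_rot: [-0.001, 0.738, 0.675, -0.0]
contact_force: [0.3, -0.4, 0.0]
width: 0.0132
gripper_force: 59.0
```

Emit:
servo_tool(
  moves=[
    {"dp": [0,0,0],"delta_rot": [0,0,0],"fingers": 0},
    {"dp": [0,0,0],"delta_rot": [0,0,0],"fingers": 0},
    {"dp": [0,0,0],"delta_rot": [0,0,0],"fingers": 0},
  ],
)

```text
clock: 34.4
position: [0.5652, -0.0936, 0.2947]
ee_rot: [-0.001, 0.738, 0.675, -0.0]
contact_force: [-0.2, 1.1, 0.1]
width: 0.0131
gripper_force: 59.0
```

Run:
```python
from h import *
s,p,R=st();print(s["clock"],p,R.round(3),s["width"])
plan([((.5652,-.0945,.21),-5.15,.03)],0)
im,d=grab("side","s6.png")
q=seg(im,d,"side","orange",(130,60,330,280),.09);print(q.mean(0),rect(q),len(q))
```

```text
34.4 [ 0.56523721 -0.09359622  0.29470101] [[ 0.089  0.996 -0.002]
 [ 0.996 -0.089  0.001]
 [ 0.001 -0.002 -1.   ]] 0.013075768562937108
[{"dp": [-0.002, 0.0, 0.141], "delta_rot": [-0.01, 0.0, 0.0], "fingers": 0}, {"dp": [-0.002, 0.0, 0.141], "delta_rot": [0.0, -0.01, 0.0], "fingers": 0}, {"dp": [-0.001, 0.001, 0.141], "delta_rot": [-0.01, 0.0, 0.0], "fingers": 0}]
[ 0.53855082 -0.22157269  0.15235244] ((558.302978515625, -191.61880493164062), (298.0948791503906, 48.422019958496094), 76.83198547363281) 71
```

Emit:
servo_tool(
  moves=[
    {"dp": [-0.004,0,0.13],"delta_rot": [0,0,0],"fingers": 0},
    {"dp": [0,0,0.13],"delta_rot": [0,0,0],"fingers": 0},
    {"dp": [0,0,0.08],"delta_rot": [0,0,0],"fingers": 0},
    {"dp": [0,0,0.04],"delta_rot": [0,0,0],"fingers": 0},
    {"dp": [0,0,0.04],"delta_rot": [0,0,0],"fingers": 0},
  ],
)

```text
clock: 34.95
position: [0.5657, -0.0942, 0.2113]
ee_rot: [0.0, 0.738, 0.675, 0.0]
contact_force: [-0.3, 0.1, -0.5]
width: 0.0129
gripper_force: 59.0
```

Emit:
servo_tool(
  moves=[
    {"dp": [0,0,0.025],"delta_rot": [0,0,0],"fingers": 0},
    {"dp": [0,0,0.02],"delta_rot": [0,0,0],"fingers": 0},
  ],
)

```text
clock: 35.15
position: [0.5659, -0.0951, 0.2028]
ee_rot: [0.0, 0.738, 0.675, 0.0]
contact_force: [0.0, -0.2, 0.7]
width: 0.0133
gripper_force: 59.0
```

Emit:
servo_tool(
  moves=[
    {"dp": [0,0,0.02],"delta_rot": [0,0,0],"fingers": 0},
    {"dp": [0,0,0.02],"delta_rot": [0,0,0],"fingers": 0},
  ],
)

```text
clock: 35.35
position: [0.5658, -0.0955, 0.1948]
ee_rot: [0.0, 0.738, 0.675, 0.0]
contact_force: [0.1, 0.2, -0.3]
width: 0.0135
gripper_force: 59.0
```

Emit:
servo_tool(
  moves=[
    {"dp": [0,0,0.01],"delta_rot": [0,0,0],"fingers": 0},
    {"dp": [0,0,0],"delta_rot": [0,0,0],"fingers": 0},
  ],
)

```text
clock: 35.55
position: [0.5654, -0.0954, 0.1923]
ee_rot: [-0.0, 0.738, 0.674, -0.0]
contact_force: [0.0, 0.0, -0.1]
width: 0.0134
gripper_force: 59.0
```

Emit:
servo_tool(
  moves=[
    {"dp": [0,0,0.02],"delta_rot": [0,0,0],"fingers": 0},
    {"dp": [0,0,0.02],"delta_rot": [0,0,0],"fingers": 0},
    {"dp": [0,0,0.02],"delta_rot": [0,0,0],"fingers": 0},
    {"dp": [0,0,0.02],"delta_rot": [0,0,0],"fingers": 0},
  ],
)

```text
clock: 35.95
position: [0.5658, -0.0955, 0.1773]
ee_rot: [0.0, 0.738, 0.675, 0.0]
contact_force: [-1.1, 0.2, 5.8]
width: 0.0132
gripper_force: 59.8
```

Emit:
servo_tool(
  moves=[
    {"dp": [0,0,0.015],"delta_rot": [0,0,0],"fingers": 0},
    {"dp": [0,0,0.01],"delta_rot": [0,0,0],"fingers": 0},
  ],
)

```text
clock: 36.15
position: [0.5658, -0.0955, 0.1722]
ee_rot: [0.0, 0.738, 0.675, 0.0]
contact_force: [-0.9, 1.0, 5.3]
width: 0.0132
gripper_force: 59.8
```

Emit:
servo_tool(
  moves=[
    {"dp": [0,0,0.005],"delta_rot": [0,0,0],"fingers": 0},
    {"dp": [0,0,0.005],"delta_rot": [0,0,0],"fingers": 0},
  ],
)

```text
clock: 36.35
position: [0.5658, -0.0954, 0.1703]
ee_rot: [0.0, 0.738, 0.675, 0.0]
contact_force: [-0.5, 0.3, 5.4]
width: 0.0135
gripper_force: 59.8
```

Emit:
servo_tool(
  moves=[
    {"dp": [0,0,0.005],"delta_rot": [0,0,0],"fingers": 0},
    {"dp": [0,0,0.005],"delta_rot": [0,0,0],"fingers": 0},
  ],
)

```text
clock: 36.55
position: [0.5658, -0.0955, 0.1684]
ee_rot: [0.001, 0.738, 0.675, 0.0]
contact_force: [-1.6, -0.8, 9.0]
width: 0.0132
gripper_force: 60.2
```

Emit:
servo_tool(
  moves=[
    {"dp": [0,0,0.005],"delta_rot": [0,0,0],"fingers": 0},
    {"dp": [0,0,0],"delta_rot": [0,0,0],"fingers": 0},
  ],
)

```text
clock: 36.75
position: [0.5658, -0.0955, 0.1684]
ee_rot: [0.001, 0.738, 0.675, 0.0]
contact_force: [-2.1, 0.7, 10.4]
width: 0.0133
gripper_force: 60.7
```

Emit:
servo_tool(
  moves=[
    {"dp": [0,0,0.005],"delta_rot": [0,0,0],"fingers": 0},
    {"dp": [0,0,0],"delta_rot": [0,0,0],"fingers": 0},
  ],
)

```text
clock: 36.95
position: [0.5659, -0.0955, 0.1683]
ee_rot: [0.001, 0.738, 0.675, 0.001]
contact_force: [-3.3, -0.1, 16.3]
width: 0.0133
gripper_force: 61.4
```

Emit:
servo_tool(
  moves=[
    {"dp": [0,0,-0.01],"delta_rot": [0,0,0],"fingers": 0.4},
    {"dp": [0,0,0],"delta_rot": [0,0,0],"fingers": 0.4},
    {"dp": [0,0,0],"delta_rot": [0,0,0],"fingers": 0.4},
    {"dp": [0,0,-0.05],"delta_rot": [0,0,0],"fingers": 0.4},
    {"dp": [0,0,-0.2],"delta_rot": [0,0,0],"fingers": 0.4},
  ],
)

```text
clock: 37.45
position: [0.5631, -0.0947, 0.2141]
ee_rot: [-0.004, 0.738, 0.675, -0.003]
contact_force: [0.6, -0.9, 0.3]
width: 0.0339
gripper_force: 0.0
```

Emit:
servo_tool(
  moves=[
    {"dp": [0,0,-0.2],"delta_rot": [0,0,0],"fingers": 0.4},
    {"dp": [0,0,-0.18],"delta_rot": [0,0,0],"fingers": 0.4},
    {"dp": [-0.1,0,0],"delta_rot": [0,0,0],"fingers": 0.4},
    {"dp": [-0.2,0,0],"delta_rot": [0,0,0],"fingers": 0.6},
    {"dp": [-0.2,0,0],"delta_rot": [0,0,0],"fingers": 0.8},
  ],
)

```text
clock: 37.95
position: [0.5566, -0.1954, 0.2946]
ee_rot: [0.001, 0.738, 0.675, 0.0]
contact_force: [0.3, -0.2, -0.6]
width: 0.062
gripper_force: 0.0
```

Emit:
servo_tool(
  moves=[
    {"dp": [-0.1,0,0],"delta_rot": [0,0,0],"fingers": 1},
    {"dp": [0,0,0],"delta_rot": [0,0,0],"fingers": 1},
    {"dp": [0,0,0],"delta_rot": [0,0,0],"fingers": 1},
    {"dp": [0,0,0],"delta_rot": [0,0,0],"fingers": 1},
  ],
)

```text
clock: 38.35
position: [0.5547, -0.2139, 0.2936]
ee_rot: [-0.0, 0.738, 0.675, 0.0]
contact_force: [-0.3, -0.0, 0.3]
width: 0.0851
gripper_force: 0.0
```

Run:
```python
from h import *
s,p,R=st();print(s["clock"],p,R.round(3),s["width"])
np.savez("/tmp/wp.npz",p=p,R=R)
w,_=grab("wrist","w7.png");a,d=grab("side","s7.png");grab("top","t7.png")
q=seg(a,d,"side","orange",(130,60,330,280),.09);print(q.mean(0),rect(q),len(q))
cv2.imwrite("pics/c7.png",np.hstack([cv2.resize(w,(400,300)),cv2.resize(a[80:290,120:400],(400,300))])[:,:,::-1])
```

```text
38.35 [ 0.55473598 -0.213863    0.29359438] [[ 0.089  0.996 -0.   ]
 [ 0.996 -0.089  0.001]
 [ 0.001 -0.    -1.   ]] 0.08513576054440598
[ 0.52143209 -0.27564271  0.13526442] ((535.6617431640625, -192.4162139892578), (295.40447998046875, 28.887619018554688), 78.96173095703125) 284
```

View pics/c7.png

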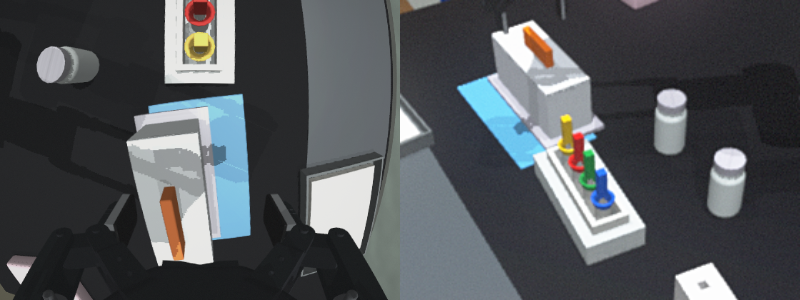

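All four swabs are home, and the cover has been knocked towards the robot, with its handle at about (172,222) in the left crop. I'll locate it again.

Run:
```python
from h import *
f=np.load("/tmp/wp.npz");p,R=f["p"],f["R"]
a=np.load("/tmp/side.npz");q=seg(a["im"],a["d"],"side","orange",(130,60,330,280),.09)
m=(abs(q[:,2]-.146)<.006)&(q[:,1]<-.2);t=q[m];print("side handle",t.mean(0),rect(t),len(t))
P=cloud("side",a["d"])[60:260,100:300].reshape(-1,3)
t=P[(abs(P[:,2]-.112)<.005)&(P[:,1]<-.17)];print("side covtop",rect(t),len(t))
t=P[(abs(P[:,2]-.011)<.004)&(P[:,1]<-.13)&(P[:,0]>.4)];print("foot z",len(t))
w=np.load("/tmp/wrist.npz")["im"]
h=cv2.cvtColor(w,cv2.COLOR_RGB2HSV);mm=cv2.inRange(h,*rng["orange"])
ys,xs=np.nonzero(mm);k=(ys>230);X=np.array([wray(u,v,.148,p,R) for u,v in zip(xs[k],ys[k])]);print("wrist handle",X.mean(0),rect(X),k.sum())
b=np.load("/tmp/top.npz");q=seg(b["im"],b["d"],"top","orange",(335,140,450,225),.09);print("top",len(q),q.mean(0) if len(q) else 0,rect(q) if len(q)>3 else 0)
```

```text
side handle [ 0.51746729 -0.29149241  0.1463402 ] ((516.6124877929688, -296.08026123046875), (12.96882152557373, 86.30220031738281), 2.292903423309326) 124
side covtop ((514.9661254882812, -300.4104919433594), (86.71788787841797, 217.72915649414062), 1.3852672576904297) 1398
foot z 830
wrist handle [ 0.51650896 -0.28809329  0.148     ] ((517.3936767578125, -291.6478576660156), (18.72876739501953, 103.94287872314453), 1.2785849571228027) 1844
top 135 [ 0.51137445 -0.30664171  0.14869881] ((507.0809020996094, -280.0777587890625), (17.498329162597656, 124.57030487060547), 10.06173038482666)
```

View pics/w7.png

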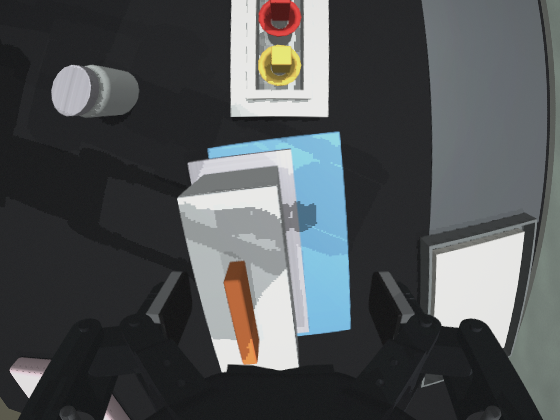

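Run:
```python
from h import *
plan([((.516,-.295,.29),1.6),((.516,-.295,.192),1.6,.025)],1)
```

```text
[{"dp": [-0.141, -0.053, 0.006], "delta_rot": [0.0, 0.0, -0.39], "fingers": 1}, {"dp": [-0.138, -0.058, 0.006], "delta_rot": [0.0, 0.0, -0.39], "fingers": 1}, {"dp": [-0.136, -0.063, 0.006], "delta_rot": [0.0, 0.0, -0.38], "fingers": 1}, {"dp": [0.0, 0.0, 0.123], "delta_rot": [0.0, 0.0, 0.0], "fingers": 1}, {"dp": [0.0, 0.0, 0.122], "delta_rot": [0.0, 0.0, 0.0], "fingers": 1}]
[{"dp": [0.0, 0.0, 0.123], "delta_rot": [0.0, 0.0, 0.0], "fingers": 1}, {"dp": [0.0, 0.0, 0.122], "delta_rot": [0.0, 0.0, 0.0], "fingers": 1}]
```

Emit:
servo_tool(
  moves=[
    {"dp": [-0.14,-0.053,0.005],"delta_rot": [0,0,-0.39],"fingers": 1},
    {"dp": [-0.14,-0.058,0.005],"delta_rot": [0,0,-0.39],"fingers": 1},
    {"dp": [-0.135,-0.063,0.005],"delta_rot": [0,0,-0.38],"fingers": 1},
    {"dp": [0,0,0],"delta_rot": [0,0,0],"fingers": 1},
    {"dp": [0,0,0],"delta_rot": [0,0,0],"fingers": 1},
  ],
  force=80,
)

```text
clock: 39.0
position: [0.5158, -0.2956, 0.2905]
ee_rot: [-0.0, 0.698, 0.716, 0.0]
contact_force: [-0.3, 1.1, -0.2]
width: 0.0852
gripper_force: 0.0
```

Run:
```python
from h import *
s,p,R=st();print(s["clock"],p,R.round(3),s["width"])
w,_=grab("wrist","w8.png");h=cv2.cvtColor(w,cv2.COLOR_RGB2HSV);mm=cv2.inRange(h,*rng["orange"])
nl,L,S,C=cv2.connectedComponentsWithStats(mm);i=1+S[1:,4].argmax();print(S[i])
ys,xs=np.nonzero(L==i);X=np.array([wray(u,v,.147,p,R) for u,v in zip(xs,ys)]);print("wrist handle",X.mean(0),rect(X))
a,d=grab("side");q=seg(a,d,"side","orange",(130,60,330,280),.135);q=q[q[:,1]<-.2];print(q.mean(0),rect(q),len(q))
plan([((.516,-.295,.192),1.6,.025)],1)
```

```text
39.0 [ 0.51578127 -0.29563389  0.29052335] [[-0.025  1.     0.   ]
 [ 1.     0.025  0.001]
 [ 0.001  0.    -1.   ]] 0.08524689890997135
[ 269  163   19  124 2251]
wrist handle [ 0.51449663 -0.29412828  0.147     ] ((514.6475830078125, -297.2537536621094), (12.846867561340332, 93.38356018066406), 0.8406894207000732)
[ 0.51774473 -0.28928682  0.14490458] ((517.82958984375, -294.3440856933594), (14.099782943725586, 84.44842529296875), 3.8923439979553223) 149
[{"dp": [0.0, 0.0, 0.123], "delta_rot": [0.0, 0.0, 0.0], "fingers": 1}, {"dp": [0.0, 0.0, 0.123], "delta_rot": [0.0, 0.0, 0.0], "fingers": 1}, {"dp": [0.0, 0.0, 0.123], "delta_rot": [0.0, 0.0, -0.01], "fingers": 1}, {"dp": [-0.001, -0.001, 0.124], "delta_rot": [0.0, -0.01, 0.0], "fingers": 1}]
```

View pics/w8.png

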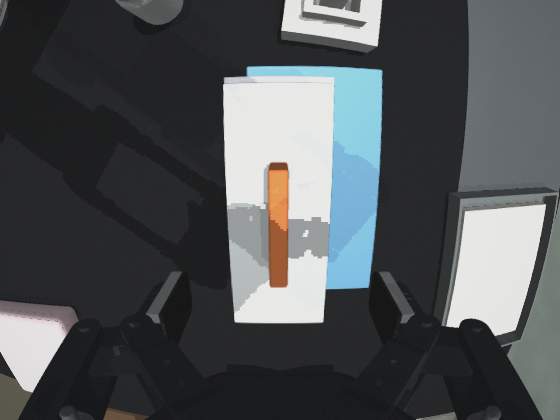

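The handle at (278,225) lies between the fingers and lines up. I'll grip it and lift.

Emit:
servo_tool(
  moves=[
    {"dp": [0,0,0.12],"delta_rot": [0,0,0],"fingers": 1},
    {"dp": [0,0,0.12],"delta_rot": [0,0,0],"fingers": 1},
    {"dp": [0,0,0.12],"delta_rot": [0,0,0],"fingers": 1},
    {"dp": [0,0,0.1],"delta_rot": [0,0,0],"fingers": 1},
    {"dp": [0,0,0.03],"delta_rot": [0,0,0],"fingers": 0.5},
  ],
)

```text
clock: 39.6
position: [0.5153, -0.294, 0.1903]
ee_rot: [-0.002, 0.697, 0.717, -0.0]
contact_force: [0.1, 1.0, 0.2]
width: 0.0731
gripper_force: 0.0
```

Emit:
servo_tool(
  moves=[
    {"dp": [0,0,0],"delta_rot": [0,0,0],"fingers": 0},
    {"dp": [0,0,0],"delta_rot": [0,0,0],"fingers": 0},
    {"dp": [0,0,0],"delta_rot": [0,0,0],"fingers": 0},
    {"dp": [0,0,0],"delta_rot": [0,0,0],"fingers": 0},
    {"dp": [0,0,0],"delta_rot": [0,0,0],"fingers": 0},
  ],
)

```text
clock: 40.1
position: [0.5152, -0.2962, 0.1935]
ee_rot: [0.0, 0.698, 0.716, -0.0]
contact_force: [-4.3, -0.4, 4.4]
width: 0.0127
gripper_force: 79.3
```

Emit:
servo_tool(
  moves=[
    {"dp": [0,0,-0.05],"delta_rot": [0,0,0],"fingers": 0},
    {"dp": [0,0,-0.15],"delta_rot": [0,0,0],"fingers": 0},
    {"dp": [0,0,-0.2],"delta_rot": [0,0,0],"fingers": 0},
    {"dp": [0,0,-0.2],"delta_rot": [0,0,0],"fingers": 0},
    {"dp": [0,0,-0.2],"delta_rot": [0,0,0],"fingers": 0},
  ],
)

```text
clock: 40.6
position: [0.5155, -0.2955, 0.3532]
ee_rot: [-0.001, 0.698, 0.716, 0.0]
contact_force: [0.1, -0.2, -5.6]
width: 0.0124
gripper_force: 78.8
```

Emit:
servo_tool(
  moves=[
    {"dp": [0,0,0],"delta_rot": [0,0,0],"fingers": 0},
    {"dp": [0,0,0],"delta_rot": [0,0,0],"fingers": 0},
    {"dp": [0,0,0],"delta_rot": [0,0,0],"fingers": 0},
  ],
)

```text
clock: 40.9
position: [0.5147, -0.2952, 0.3495]
ee_rot: [-0.003, 0.698, 0.716, -0.0]
contact_force: [0.2, 0.5, -6.7]
width: 0.0125
gripper_force: 78.7
```

Run:
```python
from h import *
s,p,R=st();print(s["clock"],p,R.round(3),s["width"],s["contact_force"])
w,_=grab("wrist");h=cv2.cvtColor(w,cv2.COLOR_RGB2HSV);mm=cv2.inRange(h,*rng["orange"])
nl,L,S,C=cv2.connectedComponentsWithStats(mm);i=1+S[1:,4].argmax();print(S[i])
a,d=grab("side");P=cloud("side",d);
cv2.imwrite("pics/c9.png",np.hstack([cv2.resize(w,(400,300)),cv2.resize(a[20:290,60:400],(400,300))])[:,:,::-1])
q=P[20:250,60:330].reshape(-1,3);zc=p[2]-.187  # cover origin z guess
t=q[(abs(q[:,2]-(zc+.108))<.006)&(q[:,1]<-.15)&(q[:,0]>.4)&(q[:,0]<.62)];print("covtop",rect(t),len(t),zc, t[:,2].mean())
```

```text
40.9 [ 0.51470593 -0.29517459  0.3495437 ] [[-0.026  1.    -0.005]
 [ 1.     0.026  0.004]
 [ 0.004 -0.005 -1.   ]] 0.012472259884233465 [ 0.17453861  0.53298833 -6.73533514]
[ 263  193   35  177 5460]
covtop ((514.7710571289062, -297.7261962890625), (85.74507904052734, 219.29661560058594), 1.4147706031799316) 1316 0.16254370013993374 0.26761757727259805
```

View pics/c9.png

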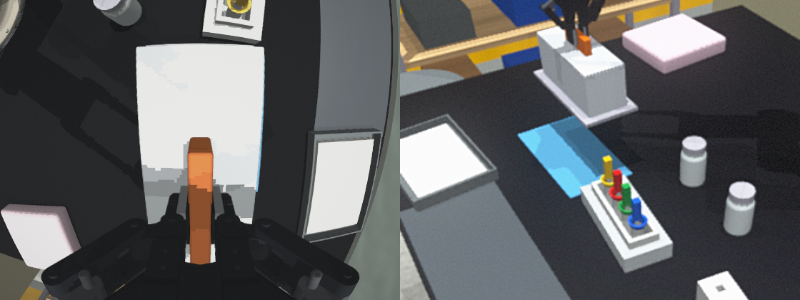

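The cover hangs level from the gripper and the swabs stand undisturbed. I'll carry it over the rack.

Run:
```python
from h import *
plan([((.571,-.026,.35),-5.15)],0,.03)
```

```text
[{"dp": [0.134, 0.032, 0.0], "delta_rot": [0.0, 0.0, 0.12], "fingers": 0}, {"dp": [0.134, 0.03, 0.0], "delta_rot": [-0.01, 0.0, 0.12], "fingers": 0}, {"dp": [0.135, 0.028, 0.0], "delta_rot": [0.0, 0.0, 0.11], "fingers": 0}, {"dp": [0.135, 0.027, 0.0], "delta_rot": [-0.01, -0.01, 0.12], "fingers": 0}, {"dp": [0.135, 0.025, 0.0], "delta_rot": [0.0, 0.0, 0.11], "fingers": 0}]
[{"dp": [0.136, 0.024, 0.0], "delta_rot": [-0.01, -0.01, 0.12], "fingers": 0}, {"dp": [0.136, 0.022, 0.0], "delta_rot": [0.0, 0.0, 0.11], "fingers": 0}, {"dp": [0.136, 0.02, 0.0], "delta_rot": [-0.01, -0.01, 0.12], "fingers": 0}, {"dp": [0.136, 0.019, 0.0], "delta_rot": [0.0, 0.0, 0.11], "fingers": 0}, {"dp": [0.136, 0.017, 0.0], "delta_rot": [-0.01, -0.01, 0.12], "fingers": 0}]
```

Emit:
servo_tool(
  moves=[
    {"dp": [0.135,0.032,0],"delta_rot": [0,0,0.12],"fingers": 0},
    {"dp": [0.135,0.03,0],"delta_rot": [0,0,0.12],"fingers": 0},
    {"dp": [0.135,0.028,0],"delta_rot": [0,0,0.11],"fingers": 0},
    {"dp": [0.135,0.027,0],"delta_rot": [0,0,0.12],"fingers": 0},
    {"dp": [0.135,0.025,0],"delta_rot": [0,0,0.11],"fingers": 0},
  ],
)

```text
clock: 41.5
position: [0.5435, -0.1597, 0.3506]
ee_rot: [-0.002, 0.719, 0.695, -0.001]
contact_force: [0.3, -0.2, -6.4]
width: 0.0124
gripper_force: 78.8
```

Emit:
servo_tool(
  moves=[
    {"dp": [0.135,0.024,0],"delta_rot": [0,0,0.12],"fingers": 0},
    {"dp": [0.135,0.022,0],"delta_rot": [0,0,0.11],"fingers": 0},
    {"dp": [0.135,0.02,0],"delta_rot": [0,0,0.12],"fingers": 0},
    {"dp": [0.135,0.019,0],"delta_rot": [0,0,0.11],"fingers": 0},
    {"dp": [0.135,0.017,0],"delta_rot": [0,0,0.12],"fingers": 0},
  ],
)

```text
clock: 42.0
position: [0.5713, -0.026, 0.3507]
ee_rot: [-0.001, 0.738, 0.674, -0.001]
contact_force: [0.4, -0.3, -6.3]
width: 0.0129
gripper_force: 78.8
```

Emit:
servo_tool(
  moves=[
    {"dp": [0,0,0],"delta_rot": [0,0,0],"fingers": 0},
    {"dp": [0,0,0],"delta_rot": [0,0,0],"fingers": 0},
    {"dp": [0,0,0],"delta_rot": [0,0,0],"fingers": 0},
    {"dp": [0,0,0],"delta_rot": [0,0,0],"fingers": 0},
  ],
)

```text
clock: 42.4
position: [0.5714, -0.028, 0.352]
ee_rot: [-0.0, 0.739, 0.674, -0.0]
contact_force: [-1.1, -1.0, -5.4]
width: 0.0131
gripper_force: 78.6
```

Run:
```python
from h import *
s,p,R=st();print(s["clock"],p,R.round(3),s["width"],s["contact_force"])
w,_=grab("wrist");a,d=grab("side");P=cloud("side",d)
q=P[60:290,100:400].reshape(-1,3)
t=q[(abs(q[:,2]-.268)<.006)&(abs(q[:,0]-.571)<.08)&(abs(q[:,1]+.03)<.15)];print("covtop",rect(t),len(t),t[:,2].mean())
A=np.c_[t[:,:2],np.ones(len(t))];print("slope",np.linalg.lstsq(A,t[:,2],rcond=None)[0])
cv2.imwrite("pics/c10.png",np.hstack([cv2.resize(w,(400,300)),cv2.resize(a[60:290,100:400],(400,300))])[:,:,::-1])
plan([((.571,-.026,.25),-5.15,.02)],0)
```

```text
42.4 [ 0.57139311 -0.02804647  0.35200004] [[ 0.091  0.996 -0.001]
 [ 0.996 -0.091 -0.   ]
 [-0.    -0.001 -1.   ]] 0.013074326559700278 [-1.11514054 -1.04680023 -5.41309579]
covtop ((571.9578857421875, -30.94561004638672), (215.26121520996094, 85.63286590576172), 84.82665252685547) 2272 0.26995310430258634
slope [-0.01269101 -0.00281198  0.27732961]
[{"dp": [0.002, -0.001, 0.085], "delta_rot": [0.0, 0.0, 0.0], "fingers": 0}, {"dp": [0.002, 0.0, 0.085], "delta_rot": [0.0, 0.0, 0.0], "fingers": 0}, {"dp": [0.001, -0.001, 0.085], "delta_rot": [0.0, 0.0, 0.0], "fingers": 0}, {"dp": [0.002, 0.0, 0.086], "delta_rot": [0.0, 0.0, 0.0], "fingers": 0}, {"dp": [0.001, -0.001, 0.085], "delta_rot": [0.0, 0.0, -0.01], "fingers": 0}]
[{"dp": [0.002, 0.0, 0.086], "delta_rot": [0.0, 0.0, 0.0], "fingers": 0}]
```

View pics/c10.png

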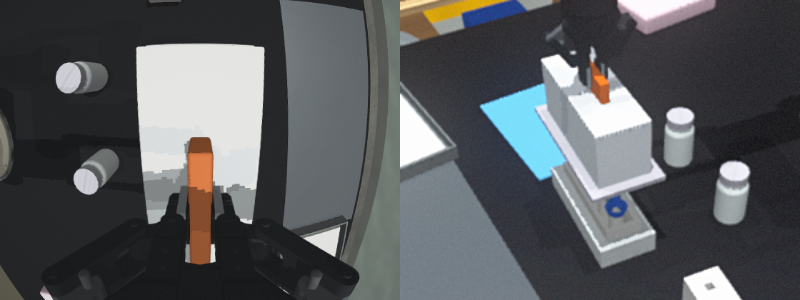

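The cover is level over the rack and about 2.5 mm short in y. I'll correct that and lower it.

Emit:
servo_tool(
  moves=[
    {"dp": [0.012,0,0.05],"delta_rot": [0,0,0],"fingers": 0},
    {"dp": [0,0,0.08],"delta_rot": [0,0,0],"fingers": 0},
    {"dp": [0,0,0.08],"delta_rot": [0,0,0],"fingers": 0},
    {"dp": [0,0,0.04],"delta_rot": [0,0,0],"fingers": 0},
  ],
)

```text
clock: 42.9
position: [0.5708, -0.0248, 0.3004]
ee_rot: [-0.001, 0.738, 0.674, -0.001]
contact_force: [-0.5, -0.6, -6.8]
width: 0.0126
gripper_force: 78.5
```

Emit:
servo_tool(
  moves=[
    {"dp": [0,0,0.06],"delta_rot": [0,0,0],"fingers": 0},
    {"dp": [0,0,0.06],"delta_rot": [0,0,0],"fingers": 0},
  ],
)

```text
clock: 43.1
position: [0.5721, -0.025, 0.278]
ee_rot: [0.0, 0.738, 0.675, 0.0]
contact_force: [-1.0, -0.5, -6.4]
width: 0.0125
gripper_force: 78.7
```

Emit:
servo_tool(
  moves=[
    {"dp": [0,0,0.05],"delta_rot": [0,0,0],"fingers": 0},
    {"dp": [0,0,0.03],"delta_rot": [0,0,0],"fingers": 0},
  ],
)

```text
clock: 43.3
position: [0.5715, -0.0248, 0.2614]
ee_rot: [-0.001, 0.738, 0.675, -0.0]
contact_force: [-0.2, 0.3, -6.3]
width: 0.0124
gripper_force: 78.6
```

Emit:
servo_tool(
  moves=[
    {"dp": [0,0,0.025],"delta_rot": [0,0,0],"fingers": 0},
    {"dp": [0,0,0.025],"delta_rot": [0,0,0],"fingers": 0},
  ],
)

```text
clock: 43.5
position: [0.5721, -0.0249, 0.2525]
ee_rot: [0.0, 0.738, 0.675, 0.0]
contact_force: [-0.1, 0.1, -6.1]
width: 0.0127
gripper_force: 78.6
```

Emit:
servo_tool(
  moves=[
    {"dp": [0,0,0.025],"delta_rot": [0,0,0],"fingers": 0},
    {"dp": [0,0,0.025],"delta_rot": [0,0,0],"fingers": 0},
  ],
)

```text
clock: 43.7
position: [0.572, -0.0249, 0.2424]
ee_rot: [0.0, 0.738, 0.675, 0.0]
contact_force: [-0.3, -0.1, -7.0]
width: 0.0126
gripper_force: 78.6
```

Emit:
servo_tool(
  moves=[
    {"dp": [0,0,0.02],"delta_rot": [0,0,0],"fingers": 0},
    {"dp": [0,0,0.01],"delta_rot": [0,0,0],"fingers": 0},
  ],
)

```text
clock: 43.9
position: [0.5717, -0.0248, 0.2361]
ee_rot: [-0.0, 0.738, 0.675, -0.0]
contact_force: [-0.2, -0.4, -6.2]
width: 0.0128
gripper_force: 78.6
```

Emit:
servo_tool(
  moves=[
    {"dp": [0,0,0.015],"delta_rot": [0,0,0],"fingers": 0},
    {"dp": [0,0,0],"delta_rot": [0,0,0],"fingers": 0},
  ],
)

```text
clock: 44.1
position: [0.5717, -0.0248, 0.2332]
ee_rot: [-0.0, 0.738, 0.675, -0.0]
contact_force: [0.0, -1.3, -5.7]
width: 0.0125
gripper_force: 78.6
```

Emit:
servo_tool(
  moves=[
    {"dp": [0,0,0.01],"delta_rot": [0,0,0],"fingers": 0},
    {"dp": [0,0,0],"delta_rot": [0,0,0],"fingers": 0},
  ],
)

```text
clock: 44.3
position: [0.5718, -0.0248, 0.2315]
ee_rot: [-0.0, 0.738, 0.675, 0.0]
contact_force: [-0.8, -0.1, -6.8]
width: 0.0129
gripper_force: 78.6
```

Emit:
servo_tool(
  moves=[
    {"dp": [0,0,0.005],"delta_rot": [0,0,0],"fingers": 0},
    {"dp": [0,0,0],"delta_rot": [0,0,0],"fingers": 0},
  ],
)

```text
clock: 44.5
position: [0.5718, -0.0248, 0.2305]
ee_rot: [-0.0, 0.738, 0.675, 0.0]
contact_force: [0.7, 0.5, -7.1]
width: 0.0125
gripper_force: 78.6
```

Emit:
servo_tool(
  moves=[
    {"dp": [0,0,0.005],"delta_rot": [0,0,0],"fingers": 0},
    {"dp": [0,0,0],"delta_rot": [0,0,0],"fingers": 0},
  ],
)

```text
clock: 44.7
position: [0.5719, -0.0249, 0.2296]
ee_rot: [0.0, 0.738, 0.675, 0.0]
contact_force: [-0.3, -0.3, -5.1]
width: 0.0124
gripper_force: 78.7
```

Emit:
servo_tool(
  moves=[
    {"dp": [0,0,0.005],"delta_rot": [0,0,0],"fingers": 0},
    {"dp": [0,0,0],"delta_rot": [0,0,0],"fingers": 0},
  ],
)

```text
clock: 44.9
position: [0.5718, -0.0248, 0.2294]
ee_rot: [0.0, 0.738, 0.675, 0.0]
contact_force: [-1.9, 0.3, 0.2]
width: 0.0128
gripper_force: 79.4
```

Emit:
servo_tool(
  moves=[
    {"dp": [0,0,0.005],"delta_rot": [0,0,0],"fingers": 0},
    {"dp": [0,0,0],"delta_rot": [0,0,0],"fingers": 0},
  ],
)

```text
clock: 45.1
position: [0.5718, -0.0248, 0.2294]
ee_rot: [0.0, 0.738, 0.675, 0.0]
contact_force: [-4.0, 1.2, 6.6]
width: 0.0127
gripper_force: 80.5
```

Emit:
servo_tool(
  moves=[
    {"dp": [0,0,0.005],"delta_rot": [0,0,0],"fingers": 0},
    {"dp": [0,0,0],"delta_rot": [0,0,0],"fingers": 0},
  ],
)

```text
clock: 45.3
position: [0.5717, -0.0248, 0.2294]
ee_rot: [0.001, 0.738, 0.675, 0.001]
contact_force: [-4.6, 1.4, 10.9]
width: 0.0131
gripper_force: 81.2
```

It seated at the expected height. I'll release it, retreat and check.

Emit:
servo_tool(
  moves=[
    {"dp": [0,0,-0.01],"delta_rot": [0,0,0],"fingers": 0.3},
    {"dp": [0,0,0],"delta_rot": [0,0,0],"fingers": 0.6},
    {"dp": [0,0,0],"delta_rot": [0,0,0],"fingers": 0.6},
    {"dp": [0,0,0],"delta_rot": [0,0,0],"fingers": 0.6},
    {"dp": [0,0,-0.05],"delta_rot": [0,0,0],"fingers": 0.6},
  ],
)

```text
clock: 45.8
position: [0.5711, -0.0248, 0.2373]
ee_rot: [-0.001, 0.738, 0.675, -0.001]
contact_force: [-0.4, -0.3, -0.1]
width: 0.0511
gripper_force: 0.0
```

Emit:
servo_tool(
  moves=[
    {"dp": [0,0,-0.15],"delta_rot": [0,0,0],"fingers": 0.6},
    {"dp": [0,0,-0.2],"delta_rot": [0,0,0],"fingers": 0.6},
    {"dp": [0,0,-0.1],"delta_rot": [0,0,0],"fingers": 0.6},
    {"dp": [-0.2,0,0],"delta_rot": [0,0,0],"fingers": 0.6},
    {"dp": [-0.2,0,0],"delta_rot": [0,0,0],"fingers": 0.6},
  ],
)

```text
clock: 46.3
position: [0.5652, -0.1046, 0.3306]
ee_rot: [0.002, 0.737, 0.676, 0.001]
contact_force: [1.8, 0.3, -0.2]
width: 0.0511
gripper_force: 0.0
```

Emit:
servo_tool(
  moves=[
    {"dp": [-0.2,0,0],"delta_rot": [0,0,0],"fingers": 0.6},
    {"dp": [-0.2,0,0],"delta_rot": [0,0,0],"fingers": 0.6},
    {"dp": [-0.2,0,0],"delta_rot": [0,0,0],"fingers": 0.6},
    {"dp": [0,0,0],"delta_rot": [0,0,0],"fingers": 0.6},
    {"dp": [0,0,0],"delta_rot": [0,0,0],"fingers": 0.6},
  ],
)

```text
clock: 46.8
position: [0.5538, -0.2248, 0.3287]
ee_rot: [-0.0, 0.739, 0.674, 0.0]
contact_force: [-0.4, 0.4, -0.5]
width: 0.0512
gripper_force: 0.0
```

Run:
```python
from h import *
s,p,R=st();print(s["clock"],p,s["contact_force"])
a,d=grab("side","s11.png");P=cloud("side",d)
q=P[60:290,100:400].reshape(-1,3)
t=q[(abs(q[:,2]-.148)<.006)&(abs(q[:,0]-.571)<.08)&(abs(q[:,1]+.03)<.15)];print("covtop",rect(t),len(t),t[:,2].mean())
A=np.c_[t[:,:2],np.ones(len(t))];print("slope",np.linalg.lstsq(A,t[:,2],rcond=None)[0])
```

```text
46.8 [ 0.55376094 -0.22484615  0.32873153] [-0.40655866  0.41927974 -0.54531093]
covtop ((572.029541015625, -28.355606079101562), (216.98133850097656, 85.79132080078125), 84.83642578125) 2380 0.1475672919328327
slope [-0.00291177 -0.00044294  0.14924094]
```

View pics/s11.png

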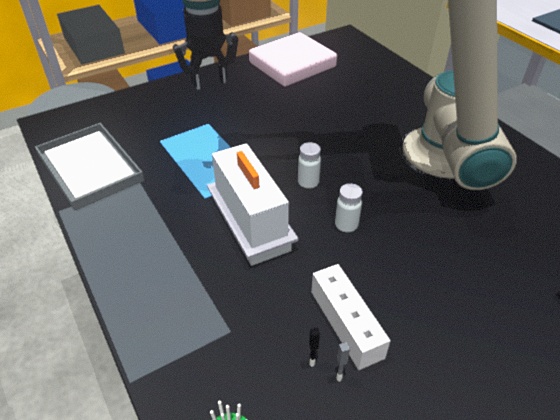

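The cover sits level on the rack at (250,205), the stand is empty, both jars stand upright and the arm is clear.

```bash
python3 -c "
from rig import manip
print(manip.sign_off())"
```

```text
the job is handed in; nothing more can be done
None
```

I handed the job in at about 47 s: all four swabs were pushed to the hard stop in the vials of their colours, the cover was back level on the rack and both jars stood upright; the hand-in returned no verdict.

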